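Release and push out the battery slide of a clay scale with a pin tool

TASK

Take the orange pin tool out of its wooden block, press the recessed red button of the clay scale's white battery slide with the pin and, while keeping the button held down, push the slide gently all the way out to its stop. The catch breaks if the downward press and the sideways push of the tool on the scale add up to more than 30 N. Then stand the tool upright in its block again, and leave the bowl on the pan, the mug and the jar where they are.

Things in the scene. Friction and masses are not known exactly. Their poses are not given: they have to be found in the camera images.
- scale: Green clay scale, 165 x 235 mm, fixed; origin under its middle, -x its front, z up. Left (+y) half: round steel pan, 146 mm across, top 66 mm high, centre y +40 mm. Right half: grey battery bay, 80 mm wide, middle at y -75 mm, deck falling 6 degrees to the front. Its rims, and a bridge over its front 41 mm, stand 5 mm above the slide's deck; a pin in the recess never meets the bridge.
- slide (a joint): White battery slide: metres it is pushed out of the front along its sloping deck; 0 in (start), 0.053 out at its hard stop. Friction 3 N. Locked unless the button is pressed in 5 mm or more; a hidden rack catches it again every 10 mm if the button comes up on the way. Button: spring, 2.6 N to start moving, 6.9 N at 5 mm, 8.2 N at its hard stop at 6.5 mm; it rides with the slide.
- recess (a point): Mouth centre of the round hole in the slide's deck, about 57 mm up; moves with the slide. Local z points out of the hole (6 degrees off vertical); the slide goes out along local -x (to the front, 6 degrees downwards). Hole 10 mm across, 14 mm deep, open below, with a 3 mm chamfer at the mouth. The red button (8.4 mm across) rests between 6 and 18 mm below the mouth, differently each time.
- tool_middle (a point): Middle of the orange handle of the pin tool (z up along the tool, x and y square to the handle's faces). Handle 16 x 16 x 75 mm, upright at the start; a steel pin of 6 mm diameter and 40 mm length sticks out of its lower end. This point is 37.5 mm above the handle's lower end and 77.5 mm above the pin's tip. Mass about 50 g.
- tool_tip (a point): Tip of the pin, on the tool's axis, 77.5 mm below the middle of the handle.
- block: Wooden tool block, 90 x 90 x 50 mm, does not move; origin under its middle. A round hole, 10 mm across and 44 mm deep with a 3 mm chamfer, goes down in the middle of its top; the tool stands in it with the handle's lower end on the block's top, the pin's tip then 10 mm above the bench.
- bowl_middle (a point): Terracotta bowl, 90 mm across and 40 mm high, loose on the scale's pan; its middle, 20 mm up.
- mug_middle (a point): Olive stoneware mug, 76 mm across, 90 mm high, handle on its +y side; its middle, 45 mm up.
- jar_middle (a point): Blue glaze jar with a black cap, 60 mm across, 80 mm high; its middle, 40 mm up.
Mind the look-alikes: they are no part of the job. Leave any turquoise or yellow look-alike of the block alone. Of the things shaped like the part that bears tool_middle, the orange one is meant.

How it is judged:
By the outcome, as a careful person would: the job done as asked, in the order asked, and still so for the second after the job is handed in, with the robot touching nothing.
It also fails if it takes over 72 s, if anything falls off the work surface, if the arm or the gripper's body presses on something with over 40 N, if the wrist force passes 120 N, or if a joint passes its speed limit or range.

ROBOT

A 7-joint arm with a two-finger parallel gripper is mounted at the origin on the work surface. World frame = base frame: x ahead of the robot, y to its left, z up, the work surface at z = 0. Lengths are in m, angles in rad, forces in N, time in s.
With the tool pointing down it reaches from about 0.35 to 0.9 m from the base axis. Payload 7.2 kg.
Tool frame: the origin (TCP) lies on the centre line of the jaws, within the pads' length; the fingertips stand 14 mm ahead of it and the grasp point (between the pads) lies 5 mm behind it; y points along the fingers, z is the direction in which the jaws open and shut, and the axes are right-handed (so a half turn about y gives the same grasp; the last joint's range is limited). The gripper opens to 88 mm and grips with 3 to 60 N. Pads are 20 mm wide; open, the fingers measure 115 mm over their backs; the gripper's body (75 mm by 178 mm) begins 61 mm behind the grasp point.
Start: joints at [1.204, 0.411, -0.013, 1.596, 0.006, 1.134, -0.082], TCP at [0.184, -0.597, 0.237] pointing down, gripper open.
Joint ranges: [-2.95, 2.95], [-0.29, 1.99], [-1.47, 1.44], [0.14, 2.54], [-1.03, 4.17], [0.13, 1.85], [-2.86, 2.86]. Speed limits (rad/s): [2.39, 2.39, 3.01, 3.01, 3.14, 3.14, 3.14].

INTERFACE

Orientations are given as a unit quaternion [x, y, z, w].
In Python, from rig import arm, capture, finder gives the robot as it stands.
- The arm moves only by the tool jog_arm, never from a script. Its argument "increments" is a list of rows, each an object of numbers: "x", "y", "z": the shift along the tool's x, y, z in units of 40 mm (1.0 is 40 mm); "rx", "ry", "rz": the turn, a rotation vector about the tool's x, y, z in units of 180 degrees (1.0 is 180 degrees). In form: [{"x": .., "y": .., "z": .., "rx": .., "ry": .., "rz": ..}, ...]. A call has 1 to 8 rows; each row shifts and turns the commanded pose from where the row before left it, along the tool's axes as they then stand; what a row does not reach is not made up. A row lasts 1/12 s, in which the tool goes at most 41.7 mm and 7.16 degrees, less where a joint would pass 70% of its speed; a pose out of reach is approached as far as the arm can. A call with a number of a shift or a turn outside -1 to 1 is refused whole. A call with a gripper value outside its range is refused whole. "jaw" is the opening, from -1 (shut) to 1 (fully open), so that 0 is half open, set as the call begins (left out, the last holds). The fingers move at their own pace and stop on an object; the grip force is fixed at half the most. Time passes only in rows, so rows that do not move let the fingers close. It gives the time, the measured TCP pose, the force and the opening at its end, in the units of the state.
- arm.read_state(): the state, without advancing time (a new reading comes with each control period).
- capture(name): name is "scene" or "top" or "wrist"; returns a dict with "frame" (384x512x3 uint8, red, green, blue), "fx", "fy", "cx", "cy" (pixels), "rvec" (rotation vector, rad) and "tvec" (3), from world to camera coordinates, as OpenCV has them. Camera axes: x right, y down, z forward; pixel columns grow to the right and rows downward; lengths in m; the calibration is good to about 2 mm. A picture is of the moment at which its call begins. There is no depth.
- arm.hand_in(): hands the job in, once; it reports no verdict.
Trained networks look in the newest picture that a camera, given by its name, has taken for a name from the list of things; names that differ only in an ending like _2 or _b are one class to them, and where a whole thing is asked for, a point or a joint stands for the part that bears it (a point fixed in the world has none). Each returns a list of dicts, best first, with "confidence" (0 to 1); they miss things now and then, are a little off and sometimes report something else, mostly with a low value. They report only what shows in the picture. A call takes as long as a camera call. They do not tell look-alikes from the thing itself.
- finder.recognise(query, camera): "rect" ([left, top, width, height] in pixels, round what is visible of it).
- finder.masks_of(query, camera): "region" (384x512 bool, what is visible of it) and "rect" ([left, top, width, height] in pixels, round what is visible of it).
The state is a dict: "time_s": time; "joint_pos": joint angles; "qvel": joint speeds; "joint_torque": joint torques, N m; "eef_pos": TCP position; "ee_rot": TCP orientation; "contact_force": force on the tool from outside, world axes, zero at the start; "moment": the same for the moment, N m; "width": opening from 0.0 (shut) to 1.0 (fully open).
Only numpy, scipy, OpenCV 4.12 (cv2) and the standard library are available. Lean on these libraries where they do the work, as an engineer would, in place of code of your own. Each camera call takes 0.05 s, during which the arm holds its last target.

## Working session

There is one attempt and no reset: what is moved stays moved. The work goes in short steps, Python scripts to look and compute and a tool call to move; the robot and the scene stay as the last step left them, time stands still between calls to the robot, and variables do not carry over. Pictures are saved under pics/ and viewed, and the job is handed in when it is done.

Besides the shell and the picture viewer there is one more tool, called after ">>>" as name(argument=value, ...), one argument or row to a line, values as JSON. jog_arm: Moves the arm, as the interface text tells. Its arguments: {"type":"object","properties":{"increments":{"type":"array","items":{"type":"object","properties":{"x":{"type":"number"},"y":{"type":"number"},"z":{"type":"number"},"rx":{"type":"number"},"ry":{"type":"number"},"rz":{"type":"number"}}}},"jaw":{"type":"number"}},"required":["increments"]}

```bash
ls; mkdir -p pics; python3 - <<'E'
from rig import arm, capture, finder
import cv2
s=arm.read_state(); print(s)
for n in ["scene","top","wrist"]:
    c=capture(n); cv2.imwrite(f"pics/{n}0.png",c["frame"][:,:,::-1]); print(n,c["fx"],c["cx"],c["cy"],c["rvec"],c["tvec"])
E
```

```text
pics
{'time_s': 0.0, 'joint_pos': array([ 1.20381942,  0.41191164, -0.01276651,  1.5970585 ,  0.00563061,
        1.13429796, -0.08219154]), 'qvel': array([-0.00113802, -0.00037388, -0.00068561, -0.00197921,  0.00011848,
       -0.00011253,  0.00102134]), 'joint_torque': array([ 4.02397654e-04, -5.87947905e+01,  6.41934592e-01, -2.91069388e+01,
       -5.37380681e-02,  1.85046264e-02,  1.95432463e-04]), 'eef_pos': array([ 0.18380554, -0.59684261,  0.23579555]), 'ee_rot': array([-0.10540349,  0.69979108, -0.69866078,  0.10514587]), 'contact_force': array([-0.40500127,  0.46349964,  0.60025773]), 'moment': array([-0.03743049, -0.01181688,  0.04342536]), 'width': 0.9951224772132623}
scene 421.06157946850396 256.1235941054335 193.6863691273863 [ 2.09464545  0.72717831 -0.34871387] [-0.41477786 -0.14896771  1.38852757]
top 398.84562188436877 256.9632164629267 187.3090667217241 [ 2.12211623 -2.17245532  0.18270449] [-0.03910162  0.55021835  1.08490541]
wrist 330.8242911791923 257.7524749613717 197.87653923589278 [-2.31753754  1.71202612  0.26862381] [-0.62387528 -0.03548426  0.39170922]
```

View pics/scene0.png

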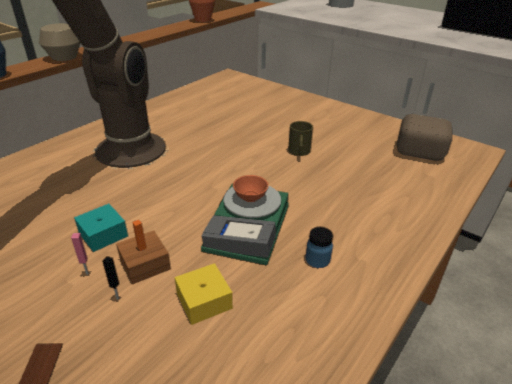

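View pics/top0.png

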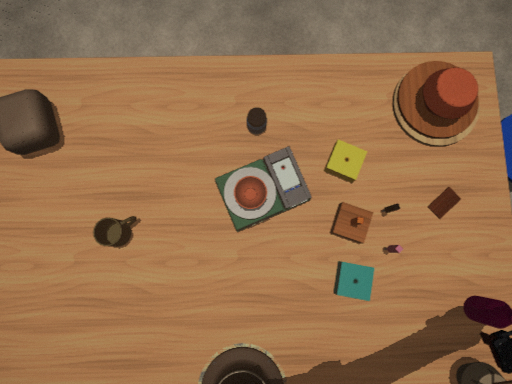

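View pics/wrist0.png

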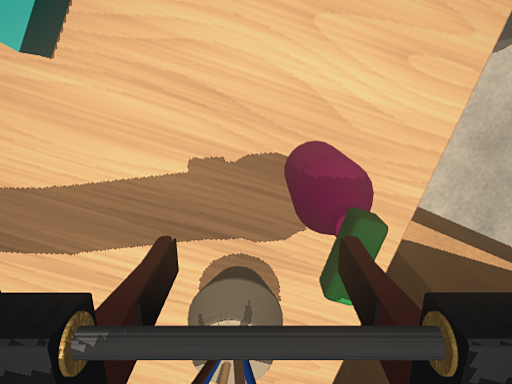

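```bash
cat > h.py <<'E'
import numpy as np, cv2
from scipy.spatial.transform import Rotation as R
from rig import arm, capture, finder
def K(c): return np.array([[c["fx"],0,c["cx"]],[0,c["fy"],c["cy"]],[0,0,1.]])
def proj(c,P):
    return cv2.projectPoints(np.asarray(P,float).reshape(-1,3),np.asarray(c["rvec"],float),np.asarray(c["tvec"],float),K(c),None)[0].reshape(-1,2)
def ray(c,uv):
    Rm=cv2.Rodrigues(np.asarray(c["rvec"],float))[0]; o=-Rm.T@np.asarray(c["tvec"],float).ravel()
    d=Rm.T@np.linalg.inv(K(c))@np.array([uv[0],uv[1],1.]); return o,d/np.linalg.norm(d)
def onz(c,uv,z):
    o,d=ray(c,uv); return o+d*(z-o[2])/d[2]
def tri(*crs):
    A=np.zeros((3,3));b=np.zeros(3)
    for c,uv in crs:
        o,d=ray(c,uv);M=np.eye(3)-np.outer(d,d);A+=M;b+=M@o
    return np.linalg.solve(A,b)
def crop(c,x,y,w,h,s,name):
    im=c["frame"][y:y+h,x:x+w,::-1]; cv2.imwrite("pics/"+name,cv2.resize(im,None,fx=s,fy=s,interpolation=cv2.INTER_CUBIC))
E
python3 - <<'E'
from h import *
np.set_printoptions(precision=4,suppress=True)
for n in ["top","scene"]:
    c=capture(n)
    for q in ["scale","slide","recess","tool_middle","block","bowl_middle","mug_middle","jar_middle"]:
        for r in finder.masks_of(q,n)[:5]:
            m=r["region"]; ys,xs=np.nonzero(m)
            print(n,q,round(r["confidence"],2),np.round(r["rect"],1),m.sum(),xs.mean().round(1),ys.mean().round(1))
    if n=="top": crop(c,210,130,200,150,4,"topcrop.png"); print(ray(c,(256,187)))
    else: crop(c,60,170,240,150,3,"scenecrop.png"); print(ray(c,(256,187)))
print(arm.read_state()["time_s"])
E
```

```text
top scale 0.9 [214.6 149.6  94.6  82.5] 3860 265.7 188.0
top scale 0.67 [235.  174.5  32.1  33.5] 858 249.5 192.2
top slide 0.89 [273.1 160.   25.3  31.5] 588 285.5 174.6
top recess 0.77 [272.2 158.2  23.1  33.3] 578 285.7 175.0
top recess 0.73 [248.8 106.9  15.5  29.8] 401 255.8 120.3
top recess 0.23 [347.6 215.7  15.    6.7] 100 356.1 221.1
top tool_middle 0.56 [387.9 243.6  15.3   8.8] 110 393.1 248.5
top tool_middle 0.51 [348.7 216.3  13.8   3.5] 79 356.3 220.9
top tool_middle 0.44 [381.  207.8  19.8   5.3] 97 391.1 208.0
top block 0.85 [329.4 205.   43.5  35.2] 1098 350.1 222.6
top block 0.67 [328.2 260.1  45.1  40.5] 1311 353.1 280.5
top block 0.56 [323.1 138.9  45.8  45.3] 1177 344.7 160.9
top bowl_middle 0.82 [237.1 176.3  30.8  33. ] 892 249.5 192.1
top bowl_middle 0.19 [246.8 109.5  20.5  29.1] 456 255.8 120.9
top mug_middle 0.56 [ 92.3 214.3  45.5  33.2] 967 112.7 231.3
top jar_middle 0.57 [248.2 106.5  18.5  28.3] 448 255.7 120.7
(array([ 0.3751, -0.0334,  1.1573]), array([ 0.1551, -0.0141, -0.9878]))
scene scale 0.9 [201.9 185.   85.7  79.8] 4670 246.1 226.2
scene scale 
[... 237 characters left out ...]
tool_middle 0.55 [103.2 256.7  18.   42.4] 339 111.4 273.2
scene tool_middle 0.51 [133.3 221.7  13.4  29.9] 230 139.6 234.6
scene block 0.87 [ 74.3 203.   55.3  50.4] 1659 101.4 226.7
scene block 0.7 [176.4 264.3  58.8  59.8] 2408 203.7 292.8
scene block 0.41 [219.3 222.1  45.   18.9] 508 241.8 229.7
scene bowl_middle 0.93 [235.1 175.   34.2  25.4] 704 250.6 187.1
scene mug_middle 0.79 [285.2 119.8  23.8  37.3] 790 300.5 137.8
scene mug_middle 0.69 [118.7 230.1  52.3  54.5] 1813 144.0 257.4
scene mug_middle 0.2 [232.8 174.9  34.6  26.3] 704 250.1 187.4
scene jar_middle 0.85 [307.6 227.8  22.9  40. ] 943 319.2 246.9
(array([ 1.0614, -0.7127,  0.6984]), array([-0.4947,  0.6545, -0.5718]))
1.05
```

View pics/topcrop.png

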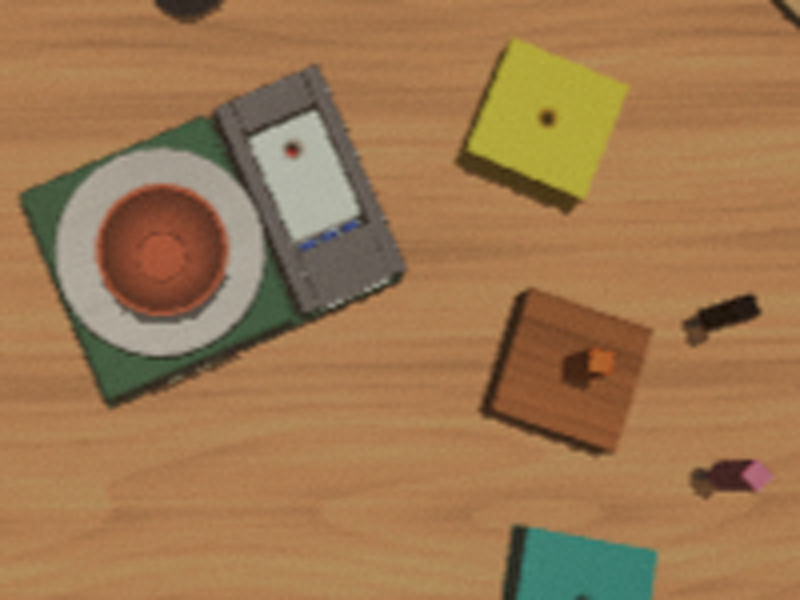

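View pics/scenecrop.png

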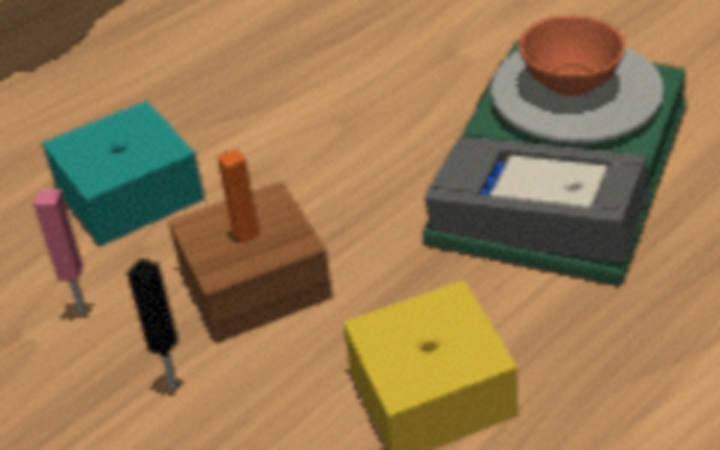

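```bash
python3 - <<'E'
from h import *
np.set_printoptions(precision=4,suppress=True)
t=capture("top"); s=capture("scene"); w=capture("wrist")
st=arm.read_state(); Rm=R.from_quat(st["ee_rot"]).as_matrix(); print(Rm); p=st["eef_pos"]
print("wrist cam in tool", Rm.T@(ray(w,(256,192))[0]-p), Rm.T@ray(w,(w["cx"],w["cy"]))[1])
T=lambda x,y:(210+x/4-.375,130+y/4-.375)
S=lambda x,y:(60+x/3-.33,170+y/3-.33)
def both(n,a,b): 
    P=tri((t,T(*a)),(s,S(*b))); print(n,P, "reproj",proj(t,P)-T(*a),proj(s,P)-S(*b)); return P
both("handletop",(601,362),(232,157))
both("recess",(293,149),(573,186))
both("bl.left",(487,408),(0,0)) if 0 else None
# block top corners z=.05
C=np.array([onz(t,T(*q),.05) for q in [(529,289),(652,329),(612,453),(492,410)]]);print("block",C,C.mean(0),np.linalg.norm(C-np.roll(C,1,0),axis=1))
print("handle top z.125",onz(t,T(601,362),.125))
for z in (.05,.057,.064): print("recess",z,onz(t,T(293,149),z))
# bay edges: front corners/back corners of rim
for n,q in dict(backL=(218,108),backR=(318,66),frontR=(404,268),frontL=(308,313)).items(): print(n,onz(t,T(*q),.06))
print("pan",onz(t,T(160,252),.066)); 
E
```

```text
[[-0.9557 -0.      0.2944]
 [-0.2944  0.     -0.9557]
 [ 0.     -1.     -0.    ]]
wrist cam in tool [-0.0851 -0.1472 -0.0003] [ 0.3045  0.9525 -0.0001]
handletop [ 0.445  -0.3158  0.1214] reproj [[-0.2933 -0.2143]] [[-0.4477 -0.0038]]
recess [ 0.6047 -0.1262  0.0533] reproj [[-0.1151 -0.1204]] [[-0.2011  0.0231]]
block [[ 0.5014 -0.2888  0.05  ]
 [ 0.4714 -0.3733  0.05  ]
 [ 0.3864 -0.3396  0.05  ]
 [ 0.4178 -0.2582  0.05  ]] [ 0.4442 -0.315   0.05  ] [0.089  0.0897 0.0914 0.0873]
handle top z.125 [ 0.4442 -0.3156  0.125 ]
recess 0.05 [ 0.605  -0.1268  0.05  ]
recess 0.057 [ 0.6036 -0.1262  0.057 ]
recess 0.064 [ 0.6021 -0.1256  0.064 ]
backL [ 0.6336 -0.074   0.06  ]
backR [ 0.6626 -0.1457  0.06  ]
frontR [ 0.517  -0.2002  0.06  ]
frontL [ 0.4871 -0.1323  0.06  ]
pan [ 0.5312 -0.031   0.066 ]
```

>>> jog_arm(
  increments=[
    {"x":-0.4,"z":-0.23},
    {"x":-0.8,"z":-0.46},
    {"x":-0.83,"z":-0.48},
    {"x":-0.83,"z":-0.48},
    {"x":-0.83,"z":-0.48},
    {"x":-0.83,"z":-0.48},
    {"x":-0.83,"z":-0.48},
    {"x":-0.83,"z":-0.48},
  ],
  jaw=0.2,
)

```text
schema error: expected keys x, y, z, rx, ry, rz
```

>>> jog_arm(
  increments=[
    {"x":-0.83,"z":-0.48,"ry":-0.02},
    {"ry":-0.039},
    {"ry":-0.039},
    {"ry":-0.039},
    {"ry":-0.039},
    {"ry":-0.039},
    {"ry":-0.039},
    {"ry":-0.037},
  ],
)

```text
schema error: expected keys x, y, z, rx, ry, rz
```

```bash
cat >> h.py <<'E'
np.set_printoptions(precision=4,suppress=True)
def st():
    s=arm.read_state(); Rm=R.from_quat(s["ee_rot"]).as_matrix()
    print("t %.2f"%s["time_s"],"p",s["eef_pos"],"jawang %.2f"%np.degrees(np.arctan2(Rm[1,2],Rm[0,2])),"ydir",Rm[:,1],"F",s["contact_force"],"M",s["moment"],"w %.3f"%s["width"])
    return s,Rm
def go(target,Rm,p):
    d=Rm.T@(np.asarray(target)-p); print("units",d/0.04); return d/0.04
E
python3 - <<'E'
from h import *
s,Rm=st(); go([.4443,-.3155,.2],Rm,s["eef_pos"])
w=capture("wrist"); cv2.imwrite("pics/w1.png",w["frame"][:,:,::-1])
P=[[.4443,-.3155,.125],[.4443,-.3155,.05]]; print(proj(w,P))
E
```

```text
t 1.20 p [ 0.184  -0.5973  0.2367] jawang -72.88 ydir [-0.  0. -1.] F [-0.4336  0.491  -0.1051] M [ 0.0533  0.0394 -0.0446] w 1.001
units [-8.2937  0.9163 -4.8168]
[[-113.7605 -407.2176]
 [  -4.5113 -260.359 ]]
```

View pics/w1.png

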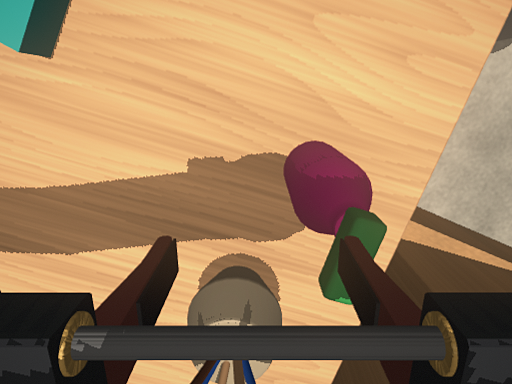

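The schema wants all six keys in each row; I'll repeat the moves with them.

>>> jog_arm(
  increments=[
    {"x":-0.4,"y":0,"z":-0.23,"rx":0,"ry":0,"rz":0},
    {"x":-0.8,"y":0,"z":-0.46,"rx":0,"ry":0,"rz":0},
    {"x":-0.83,"y":0,"z":-0.48,"rx":0,"ry":0,"rz":0},
    {"x":-0.83,"y":0,"z":-0.48,"rx":0,"ry":0,"rz":0},
    {"x":-0.83,"y":0,"z":-0.48,"rx":0,"ry":0,"rz":0},
    {"x":-0.83,"y":0,"z":-0.48,"rx":0,"ry":0,"rz":0},
    {"x":-0.83,"y":0,"z":-0.48,"rx":0,"ry":0,"rz":0},
    {"x":-0.83,"y":0,"z":-0.48,"rx":0,"ry":0,"rz":0},
  ],
  jaw=0.2,
)

```text
time_s: 1.92
eef_pos: [0.3792, -0.3866, 0.237]
ee_rot: [0.105, -0.699, 0.699, -0.105]
contact_force: [1.2, -0.4, 0.8]
width: 0.601
```

>>> jog_arm(
  increments=[
    {"x":-0.83,"y":0,"z":-0.48,"rx":0,"ry":-0.02,"rz":0},
    {"x":0,"y":0,"z":0,"rx":0,"ry":-0.039,"rz":0},
    {"x":0,"y":0,"z":0,"rx":0,"ry":-0.039,"rz":0},
    {"x":0,"y":0,"z":0,"rx":0,"ry":-0.039,"rz":0},
    {"x":0,"y":0,"z":0,"rx":0,"ry":-0.039,"rz":0},
    {"x":0,"y":0,"z":0,"rx":0,"ry":-0.039,"rz":0},
    {"x":0,"y":0,"z":0,"rx":0,"ry":-0.039,"rz":0},
    {"x":0,"y":0,"z":0,"rx":0,"ry":-0.037,"rz":0},
  ],
)

```text
time_s: 2.58
eef_pos: [0.4043, -0.36, 0.2367]
ee_rot: [0.405, -0.58, 0.58, -0.405]
contact_force: [-0.2, 0.5, 0.4]
width: 0.6
```

```bash
python3 - <<'E'
from h import *
s,Rm=st(); go([.4443,-.3155,.2],Rm,s["eef_pos"])
w=capture("wrist"); cv2.imwrite("pics/w2.png",w["frame"][:,:,::-1])
P=[[.4443,-.3155,.125],[.4443,-.3155,.05]]; print(proj(w,P))
E
```

```text
t 2.58 p [ 0.4043 -0.36    0.2367] jawang -20.15 ydir [ 0.0001 -0.0001 -1.    ] F [-0.2019  0.5154  0.4146] M [-0.0592 -0.0644  0.0003] w 0.600
units [-1.3881  0.9179  0.5567]
[[285.8951 132.1141]
 [279.7096 123.3531]]
```

View pics/w2.png

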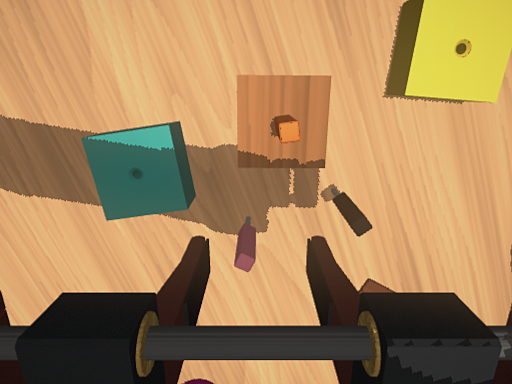

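```bash
python3 - <<'E'
from h import *
w=capture("wrist"); crop(w,225,65,120,110,6,"w2c.png")
im=cv2.cvtColor(w["frame"],cv2.COLOR_RGB2HSV); 
m=((im[...,0]<14)&(im[...,1]>150)&(im[...,2]>190)).astype(np.uint8); m[:,:225]=0;m[200:]=0
ys,xs=np.nonzero(m);print(len(xs),xs.mean(),ys.mean(),cv2.minAreaRect(np.stack([xs,ys],1).astype(np.float32)))
E
```

```text
4266 276.0424285044538 114.76511954992968 ((280.87152099609375, 117.99632263183594), (88.10690307617188, 84.53693389892578), 1.6365771293640137)
```

View pics/w2c.png

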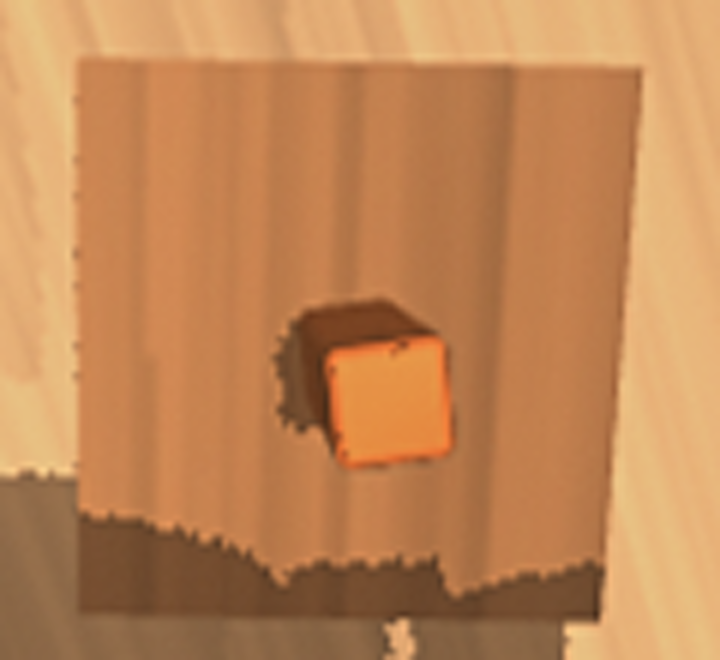

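```bash
python3 - <<'E'
from h import *
s,Rm=st()
w=capture("wrist")
f=lambda x,y:(225+x/6-.42,65+y/6-.42)
C=np.array([onz(w,f(*q),.125) for q in [(327,350),(443,338),(453,455),(345,467)]])
print(C,C.mean(0)); 
for i in range(4):
    e=C[(i+1)%4]-C[i]; print(np.linalg.norm(e),np.degrees(np.arctan2(e[1],e[0]))%90)
B=np.array([onz(w,f(*q),.05) for q in [(78,60),(642,68),(600,622),(78,612)]]); print(B,B.mean(0))
for i in range(4):
    e=B[(i+1)%4]-B[i]; print(np.linalg.norm(e),np.degrees(np.arctan2(e[1],e[0]))%90)
E
```

```text
t 2.68 p [ 0.4042 -0.36    0.2367] jawang -20.39 ydir [ 0.0001 -0.     -1.    ] F [-0.7448  0.3738  0.0583] M [-0.0728 -0.0452  0.0018] w 0.599
[[ 0.4418 -0.3073  0.125 ]
 [ 0.4561 -0.311   0.125 ]
 [ 0.4527 -0.3256  0.125 ]
 [ 0.439  -0.3222  0.125 ]] [ 0.4474 -0.3165  0.125 ]
0.014831392851859887 75.35721041008044
0.014947663249477614 76.68565438669427
0.014062366160178006 75.8951147949087
0.01511692832786306 79.59160890174842
[[ 0.422  -0.2591  0.05  ]
 [ 0.505  -0.2913  0.05  ]
 [ 0.4728 -0.3746  0.05  ]
 [ 0.3894 -0.3417  0.05  ]] [ 0.4473 -0.3167  0.05  ]
0.08908873323474162 68.80419874200537
0.08934128178127965 68.8355726441546
0.08960870810591091 68.44089806689882
0.08877432214816472 68.50133757646768
```

>>> jog_arm(
  increments=[
    {"x":0,"y":0,"z":0,"rx":0,"ry":-0.039,"rz":0},
    {"x":-0.33,"y":0.2,"z":0.19,"rx":0,"ry":0,"rz":0},
    {"x":-0.33,"y":0.3,"z":0.19,"rx":0,"ry":0,"rz":0},
    {"x":-0.33,"y":0.3,"z":0.19,"rx":0,"ry":0,"rz":0},
    {"x":-0.32,"y":0.3,"z":0.19,"rx":0,"ry":0,"rz":0},
    {"x":0,"y":0.3,"z":0,"rx":0,"ry":0,"rz":0},
    {"x":0,"y":0,"z":0,"rx":0,"ry":0,"rz":0},
  ],
  jaw=-0.2,
)

```text
time_s: 3.32
eef_pos: [0.4456, -0.3146, 0.1786]
ee_rot: [-0.438, 0.557, -0.555, 0.437]
contact_force: [-1.0, 0.3, 0.9]
width: 0.402
```

```bash
python3 - <<'E'
from h import *
s,Rm=st()
w=capture("wrist"); cv2.imwrite("pics/w3.png",w["frame"][:,:,::-1]);crop(w,190,150,160,120,5,"w3c.png")
p=s["eef_pos"]
print(proj(w,[p,p+Rm[:,1]*.014,[.446,-.316,.125]]))
print(proj(w,[p+Rm[:,1]*.014+Rm[:,2]*a for a in (-.0176,.0176)]))
E
```

```text
t 3.32 p [ 0.4456 -0.3146  0.1786] jawang -13.60 ydir [-0.0026  0.0021 -1.    ] F [-0.9743  0.2837  0.8878] M [-0.0446  0.0026  0.0301] w 0.402
[[256.7646 269.7789]
 [256.8293 256.5692]
 [258.2798 229.8661]]
[[224.3763 256.5968]
 [289.2818 256.5416]]
```

View pics/w3.png

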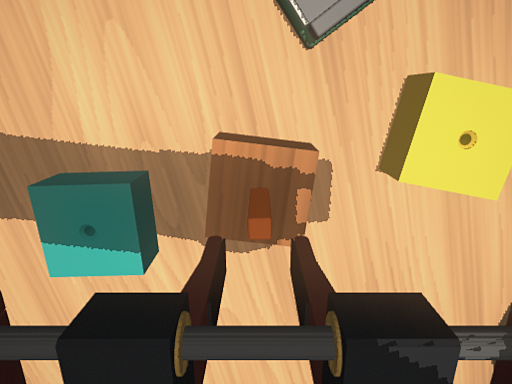

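View pics/w3c.png

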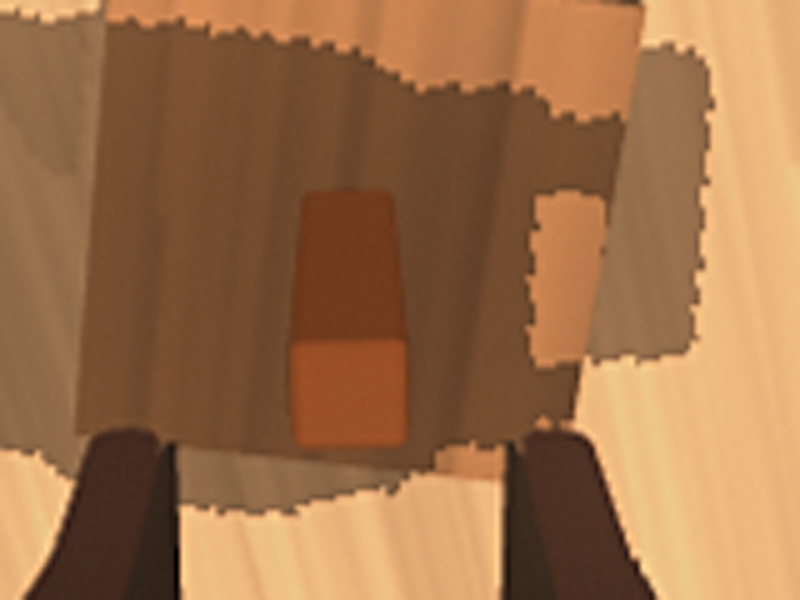

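>>> jog_arm(
  increments=[
    {"x":0.03,"y":0,"z":0.03,"rx":0,"ry":0,"rz":0},
    {"x":0,"y":0.4,"z":0,"rx":0,"ry":0,"rz":0},
    {"x":0,"y":0.5,"z":0,"rx":0,"ry":0,"rz":0},
    {"x":0,"y":0.5,"z":0,"rx":0,"ry":0,"rz":0},
    {"x":0,"y":0.5,"z":0,"rx":0,"ry":0,"rz":0},
    {"x":0,"y":0.3,"z":0,"rx":0,"ry":0,"rz":0},
    {"x":0,"y":0.2,"z":0,"rx":0,"ry":0,"rz":0},
    {"x":0,"y":0,"z":0,"rx":0,"ry":0,"rz":0},
  ],
)

```text
time_s: 4.03
eef_pos: [0.4464, -0.3177, 0.0838]
ee_rot: [-0.438, 0.556, -0.555, 0.437]
contact_force: [-0.8, 0.6, 0.5]
width: 0.401
```

```bash
python3 - <<'E'
from h import *
s,Rm=st()
w=capture("wrist"); crop(w,170,150,180,150,4,"w4c.png")
E
```

```text
t 4.03 p [ 0.4464 -0.3177  0.0838] jawang -13.55 ydir [-0.0013  0.0007 -1.    ] F [-0.804   0.588   0.5468] M [-0.0529 -0.015   0.0111] w 0.401
```

View pics/w4c.png

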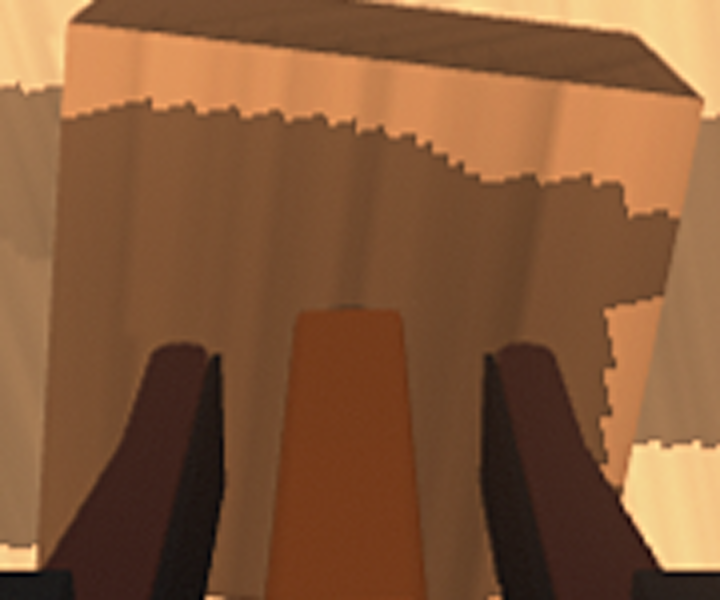

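>>> jog_arm(
  increments=[
    {"x":0,"y":0,"z":-0.01,"rx":0,"ry":0,"rz":0},
    {"x":0,"y":0,"z":0,"rx":0,"ry":0,"rz":0},
    {"x":0,"y":0,"z":0,"rx":0,"ry":0,"rz":0},
    {"x":0,"y":0,"z":0,"rx":0,"ry":0,"rz":0},
    {"x":0,"y":0,"z":0,"rx":0,"ry":0,"rz":0},
  ],
  jaw=-1,
)

```text
time_s: 4.5
eef_pos: [0.447, -0.3178, 0.0855]
ee_rot: [0.438, -0.555, 0.556, -0.438]
contact_force: [-1.0, 0.6, 6.0]
width: 0.181
```

```bash
python3 - <<'E'
from h import *
s,Rm=st(); print(s["joint_pos"])
E
```

```text
t 4.50 p [ 0.447  -0.3178  0.0855] jawang -13.48 ydir [ 0.0011 -0.001  -1.    ] F [-0.9556  0.6337  5.9625] M [0.0272 0.1067 0.0436] w 0.181
[ 0.7744  0.4837 -0.3168  1.9138  0.2092  0.7744  0.1062]
```

>>> jog_arm(
  increments=[
    {"x":0,"y":-0.1,"z":0,"rx":0,"ry":0,"rz":0},
    {"x":0,"y":-0.2,"z":0,"rx":0,"ry":0,"rz":0},
    {"x":0,"y":-0.3,"z":0,"rx":0,"ry":0,"rz":0},
    {"x":0,"y":-0.4,"z":0,"rx":0,"ry":0,"rz":0},
    {"x":0,"y":-0.5,"z":0,"rx":0,"ry":0,"rz":0},
    {"x":0,"y":-0.5,"z":0,"rx":0,"ry":0,"rz":0},
    {"x":0,"y":-0.4,"z":0,"rx":0,"ry":0,"rz":0},
    {"x":0,"y":0,"z":0,"rx":0,"ry":0,"rz":0},
  ],
)

```text
time_s: 5.17
eef_pos: [0.4483, -0.3183, 0.185]
ee_rot: [0.437, -0.553, 0.557, -0.439]
contact_force: [1.1, 0.3, -0.6]
width: 0.184
```

```bash
python3 - <<'E'
from h import *
s,Rm=st()
w=capture("wrist"); cv2.imwrite("pics/w5.png",w["frame"][:,:,::-1])
c=capture("scene"); crop(c,60,130,240,150,3,"s5.png")
E
```

```text
t 5.17 p [ 0.4483 -0.3183  0.185 ] jawang -13.48 ydir [ 0.0051 -0.0035 -1.    ] F [ 1.1375  0.2741 -0.5618] M [-0.0289 -0.0788 -0.0217] w 0.184
```

View pics/w5.png

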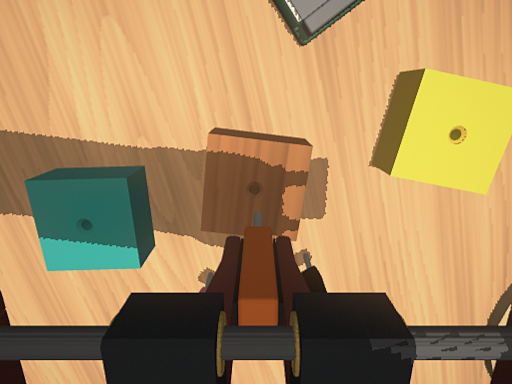

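View pics/s5.png

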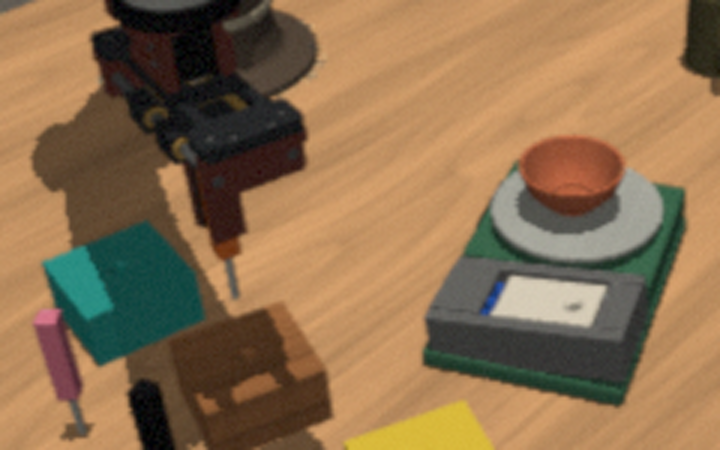

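>>> jog_arm(
  increments=[
    {"x":0,"y":0,"z":0,"rx":0,"ry":-0.02,"rz":0},
    {"x":0,"y":0,"z":0,"rx":0,"ry":-0.038,"rz":0},
    {"x":0,"y":0,"z":0,"rx":0,"ry":-0.038,"rz":0},
    {"x":0,"y":0,"z":0,"rx":0,"ry":-0.038,"rz":0},
    {"x":0,"y":0,"z":0,"rx":0,"ry":-0.038,"rz":0},
    {"x":0,"y":0,"z":0,"rx":0,"ry":-0.02,"rz":0},
    {"x":-0.15,"y":0,"z":0.4,"rx":0,"ry":0,"rz":0},
    {"x":-0.3,"y":0,"z":0.7,"rx":0,"ry":0,"rz":0},
  ],
)

```text
time_s: 5.93
eef_pos: [0.4784, -0.2875, 0.1791]
ee_rot: [0.583, -0.403, 0.401, -0.581]
contact_force: [0.7, -1.2, -0.8]
width: 0.175
```

>>> jog_arm(
  increments=[
    {"x":-0.3,"y":0,"z":0.75,"rx":0,"ry":0,"rz":0},
    {"x":-0.33,"y":0,"z":0.75,"rx":0,"ry":0,"rz":0},
    {"x":-0.33,"y":0,"z":0.75,"rx":0,"ry":0,"rz":0},
    {"x":-0.33,"y":0,"z":0.75,"rx":0,"ry":0,"rz":0},
    {"x":-0.33,"y":0,"z":0.75,"rx":0,"ry":0,"rz":0},
    {"x":-0.2,"y":0,"z":0.5,"rx":0,"ry":0,"rz":0},
    {"x":0,"y":0,"z":0,"rx":0,"ry":0,"rz":0},
  ],
)

```text
time_s: 6.52
eef_pos: [0.6159, -0.1497, 0.1792]
ee_rot: [-0.583, 0.399, -0.397, 0.585]
contact_force: [0.0, 0.4, -0.6]
width: 0.181
```

```bash
python3 - <<'E'
from h import *
s,Rm=st(); p=s["eef_pos"]
w=capture("wrist"); cv2.imwrite("pics/w6.png",w["frame"][:,:,::-1]);crop(w,200,90,160,130,5,"w6c.png")
c=capture("scene"); crop(c,150,130,200,150,4,"s6.png")
print("tip pred",proj(w,p+Rm[:,1]*.0755), "recess pred",proj(w,[.606,-.127,.057]),proj(w,[.6036,-.1262,.057]))
print(proj(c,p+Rm[:,1]*.0755))
E
```

```text
t 6.52 p [ 0.6159 -0.1497  0.1792] jawang 21.46 ydir [-0.0001  0.0039 -1.    ] F [ 0.012   0.425  -0.6193] M [-0.0605 -0.1037  0.0118] w 0.181
tip pred [[256.6274 215.4267]] recess pred [[255.4593 167.9952]] [[253.1147 166.08  ]]
[[248.1205 221.8855]]
```

View pics/w6.png

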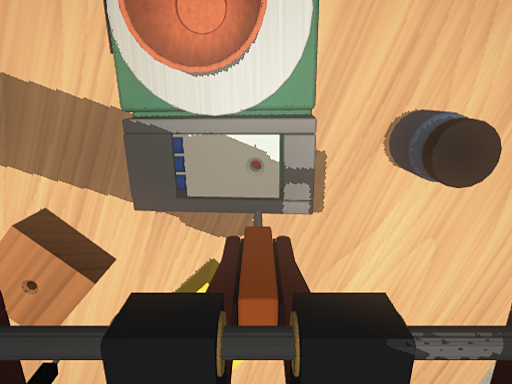

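View pics/w6c.png

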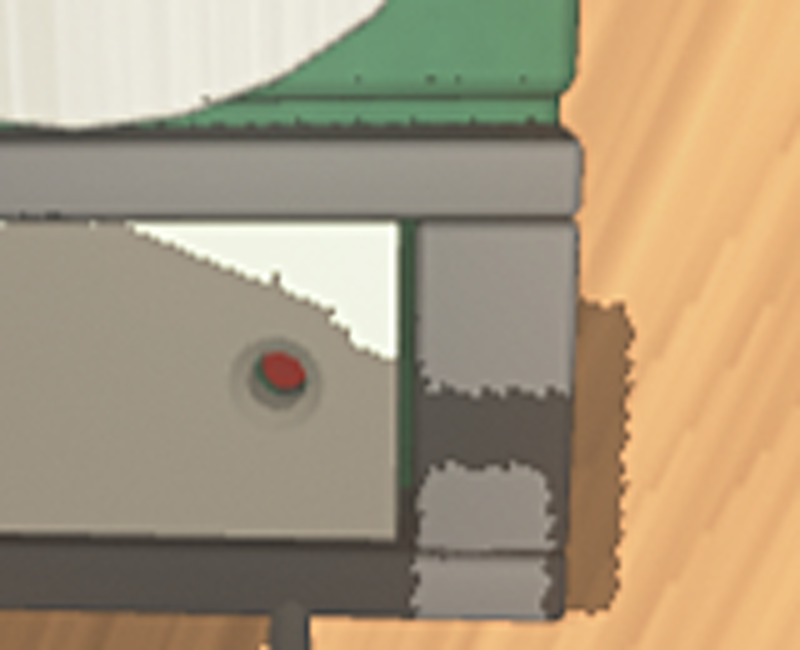

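View pics/s6.png

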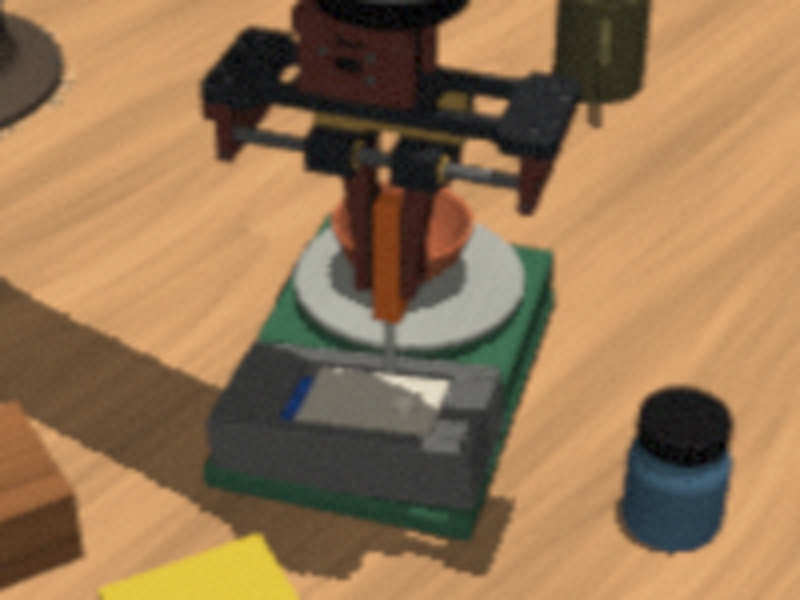

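>>> jog_arm(
  increments=[
    {"x":0,"y":0,"z":0,"rx":0.0333,"ry":0,"rz":0},
    {"x":0,"y":0,"z":0,"rx":0,"ry":0,"rz":0},
    {"x":0,"y":0,"z":0,"rx":0,"ry":0,"rz":0},
  ],
)

```text
time_s: 6.87
eef_pos: [0.6112, -0.1587, 0.1801]
ee_rot: [-0.552, 0.381, -0.421, 0.611]
contact_force: [-0.7, 0.7, 0.0]
width: 0.181
```

```bash
python3 - <<'E'
from h import *
s,Rm=st(); p=s["eef_pos"]
w=capture("wrist"); cv2.imwrite("pics/w7.png",w["frame"][:,:,::-1]);crop(w,200,110,130,120,6,"w7c.png")
print("tip pred",p+Rm[:,1]*.0755,proj(w,[p+Rm[:,1]*l for l in (.0735,.0755,.0775)]))
# frame of scale
e=Rm[:,2]; print("jaw dir",e, "x",Rm[:,0])
E
```

```text
t 6.87 p [ 0.6112 -0.1587  0.1801] jawang 20.84 ydir [ 0.094   0.0354 -0.9949] F [-0.6952  0.7183  0.0313] M [-0.1248  0.0469 -0.0115] w 0.181
tip pred [ 0.6183 -0.156   0.105 ] [[256.685  216.51  ]
 [256.6926 215.5121]
 [256.7001 214.5301]]
jaw dir [0.9298 0.354  0.1004] x [ 0.3558 -0.9346  0.0003]
```

View pics/w7c.png

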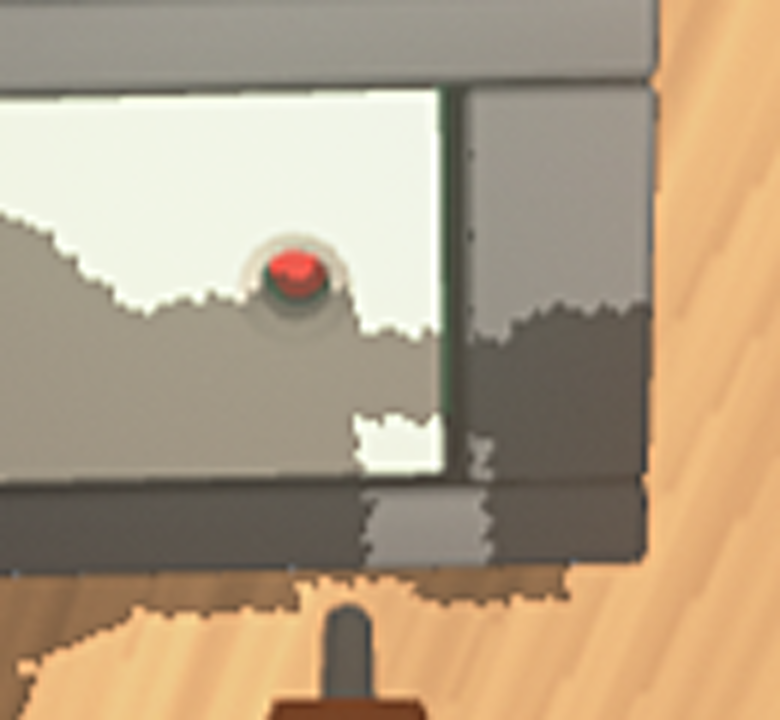

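```bash
python3 - <<'E'
from h import *
s,Rm=st(); p=s["eef_pos"]
w=capture("wrist")
f=lambda x,y:np.array((200+x/6-.42,110+y/6-.42))
tipw=f(348,627); tip=p+Rm[:,1]*.0755
b=tipw-proj(w,tip)[0]; print("bias",b)
rec=f(295,287)
for z in (.055,.057,.059): print(z,onz(w,rec,z),onz(w,rec-b*.8,z))
for a,c,z in [((0,95),(445,88),.057),((0,487),(445,470),.057),((0,573),(645,560),.062),((0,85),(655,72),.062)]:
    A=onz(w,f(*a),z);C=onz(w,f(*c),z);d=C-A;print(np.degrees(np.arctan2(d[1],d[0])),d)
t=capture("top");crop(t,210,130,110,110,7,"t7.png")
E
```

```text
t 6.92 p [ 0.6122 -0.1579  0.1806] jawang 20.91 ydir [ 0.0947  0.0358 -0.9949] F [-1.0935  0.5379 -0.5968] M [-0.0837 -0.0151 -0.0234] w 0.180
bias [ 0.8832 -1.3581]
0.055 [ 0.6062 -0.1253  0.055 ] [ 0.606  -0.1263  0.055 ]
0.057 [ 0.6059 -0.125   0.057 ] [ 0.6057 -0.126   0.057 ]
0.059 [ 0.6057 -0.1247  0.059 ] [ 0.6054 -0.1257  0.059 ]
21.2082360434852 [0.0552 0.0214 0.    ]
21.445674527783048 [0.0586 0.023  0.    ]
20.095512584239493 [0.0861 0.0315 0.    ]
21.46856708136987 [0.0803 0.0316 0.    ]
```

View pics/t7.png

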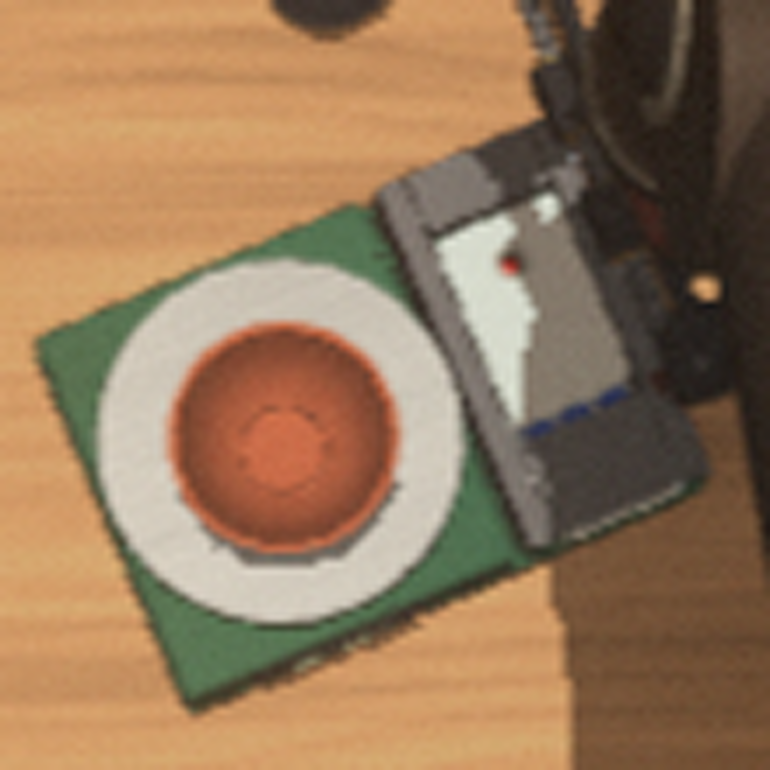

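>>> jog_arm(
  increments=[
    {"x":-0.2,"y":0,"z":-0.05,"rx":0,"ry":0,"rz":0},
    {"x":-0.31,"y":0,"z":-0.07,"rx":0,"ry":0,"rz":0},
    {"x":-0.3,"y":0.1,"z":-0.06,"rx":0,"ry":0,"rz":0},
    {"x":0,"y":0.3,"z":0,"rx":0,"ry":0,"rz":0},
    {"x":0,"y":0.35,"z":0,"rx":0,"ry":0,"rz":0},
    {"x":0,"y":0.2,"z":0,"rx":0,"ry":0,"rz":0},
    {"x":0,"y":0,"z":0,"rx":0,"ry":0,"rz":0},
    {"x":0,"y":0,"z":0,"rx":0,"ry":0,"rz":0},
  ],
)

```text
time_s: 7.68
eef_pos: [0.5987, -0.1264, 0.1414]
ee_rot: [-0.552, 0.379, -0.42, 0.613]
contact_force: [0.1, 0.6, 0.1]
width: 0.181
```

```bash
python3 - <<'E'
from h import *
s,Rm=st(); p=s["eef_pos"]
w=capture("wrist"); cv2.imwrite("pics/w8.png",w["frame"][:,:,::-1]);crop(w,200,150,120,90,6,"w8c.png")
print("tip pred",p+Rm[:,1]*.0755,proj(w,p+Rm[:,1]*.0755),"rec",proj(w,[.6057,-.1258,.057]))
c=capture("scene"); crop(c,190,180,100,80,7,"s8.png")
E
```

```text
t 7.68 p [ 0.5987 -0.1264  0.1414] jawang 21.09 ydir [ 0.096   0.038  -0.9947] F [0.1435 0.5664 0.1234] M [-0.0514 -0.071   0.0095] w 0.181
tip pred [ 0.6059 -0.1235  0.0663] [[256.6905 215.4774]] rec [[254.0928 213.7068]]
```

View pics/w8c.png

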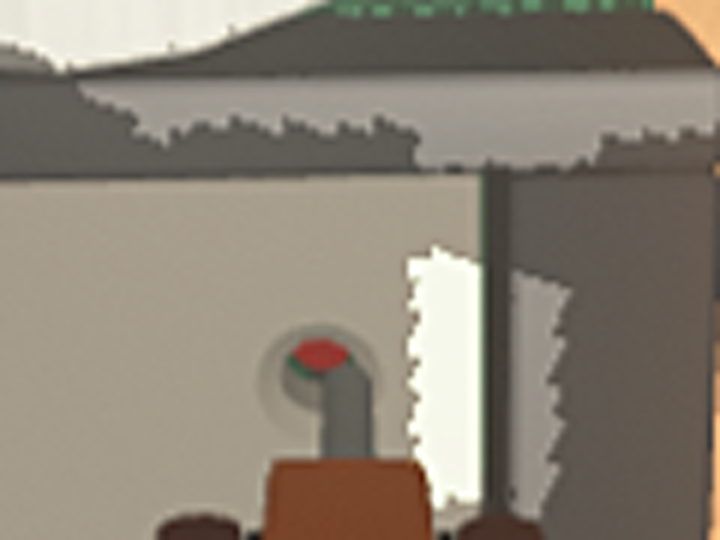

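View pics/s8.png

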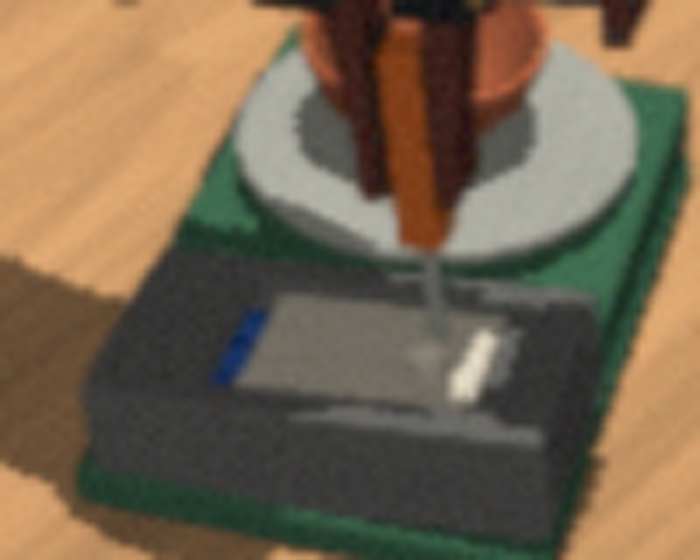

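>>> jog_arm(
  increments=[
    {"x":0.07,"y":0,"z":-0.08,"rx":0,"ry":0,"rz":0},
    {"x":0,"y":0.1,"z":0,"rx":0,"ry":0,"rz":0},
    {"x":0,"y":0,"z":0,"rx":0,"ry":0,"rz":0},
    {"x":0,"y":0,"z":0,"rx":0,"ry":0,"rz":0},
  ],
)

```text
time_s: 8.12
eef_pos: [0.5972, -0.1305, 0.1377]
ee_rot: [-0.552, 0.379, -0.421, 0.613]
contact_force: [0.1, 0.3, -0.7]
width: 0.18
```

```bash
python3 - <<'E'
from h import *
s,Rm=st(); p=s["eef_pos"]
w=capture("wrist"); crop(w,200,150,120,90,6,"w9c.png")
print("tip pred",p+Rm[:,1]*.0755,proj(w,p+Rm[:,1]*.0755))
c=capture("scene"); crop(c,190,180,100,80,7,"s9.png")
E
```

```text
t 8.12 p [ 0.5972 -0.1305  0.1377] jawang 21.06 ydir [ 0.0973  0.0374 -0.9945] F [ 0.0762  0.3328 -0.6724] M [-0.0937 -0.0619 -0.0017] w 0.180
tip pred [ 0.6046 -0.1277  0.0626] [[256.7458 215.4735]]
```

View pics/w9c.png

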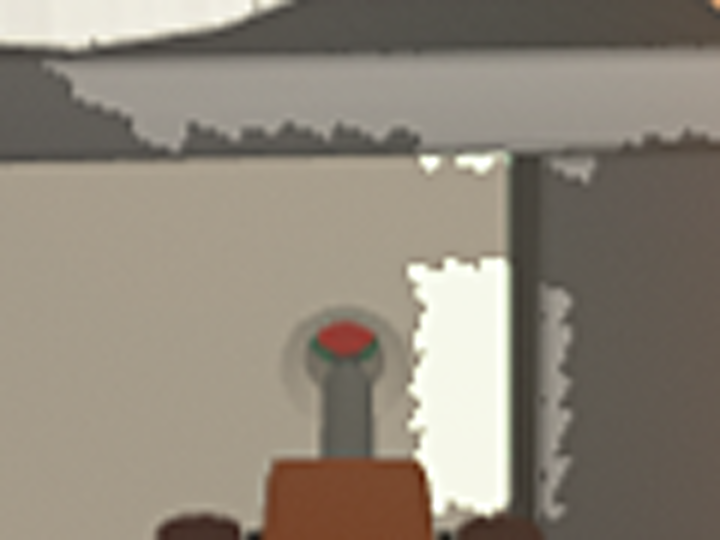

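View pics/s9.png

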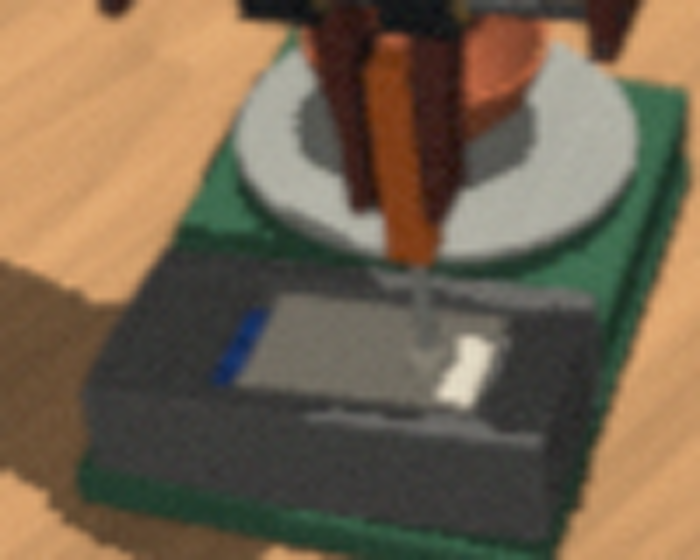

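>>> jog_arm(
  increments=[
    {"x":-0.01,"y":0,"z":-0.02,"rx":0,"ry":0,"rz":0},
    {"x":0,"y":0.05,"z":0,"rx":0,"ry":0,"rz":0},
    {"x":0,"y":0.05,"z":0,"rx":0,"ry":0,"rz":0},
    {"x":0,"y":0.05,"z":0,"rx":0,"ry":0,"rz":0},
    {"x":0,"y":0.05,"z":0,"rx":0,"ry":0,"rz":0},
    {"x":0,"y":0.05,"z":0,"rx":0,"ry":0,"rz":0},
    {"x":0,"y":0,"z":0,"rx":0,"ry":0,"rz":0},
    {"x":0,"y":0,"z":0,"rx":0,"ry":0,"rz":0},
  ],
)

```text
time_s: 8.88
eef_pos: [0.5974, -0.1297, 0.1275]
ee_rot: [-0.552, 0.379, -0.42, 0.613]
contact_force: [-1.1, 0.5, 0.3]
width: 0.18
```

```bash
python3 - <<'E'
from h import *
s,Rm=st(); p=s["eef_pos"]
w=capture("wrist"); crop(w,200,150,120,90,6,"w10c.png")
print("tip pred",p+Rm[:,1]*.0755); st()
c=capture("scene"); crop(c,190,180,100,80,7,"s10.png"); st()
E
```

```text
t 8.88 p [ 0.5974 -0.1297  0.1275] jawang 21.08 ydir [ 0.0971  0.0377 -0.9946] F [-1.0616  0.5075  0.2528] M [-0.0301 -0.0179 -0.0229] w 0.180
tip pred [ 0.6047 -0.1269  0.0525]
t 8.93 p [ 0.5975 -0.1298  0.1277] jawang 21.08 ydir [ 0.0974  0.0376 -0.9945] F [-0.6761  0.5825  0.0746] M [-0.0743  0.0241 -0.0194] w 0.182
t 8.98 p [ 0.5975 -0.1298  0.1278] jawang 21.08 ydir [ 0.0974  0.0375 -0.9945] F [-1.1739 -0.4482 -0.5522] M [-0.0418 -0.0033  0.0824] w 0.184
```

View pics/w10c.png

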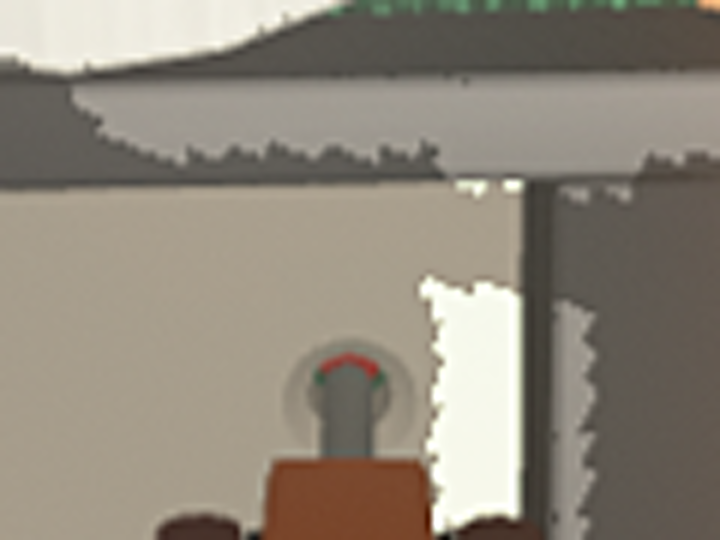

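View pics/s10.png

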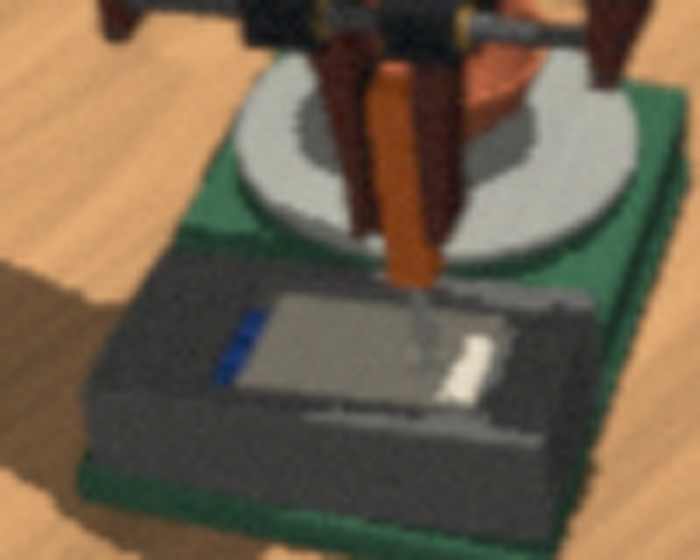

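>>> jog_arm(
  increments=[
    {"x":0,"y":0.04,"z":0,"rx":0,"ry":0,"rz":0},
    {"x":0,"y":0.04,"z":0,"rx":0,"ry":0,"rz":0},
    {"x":0,"y":0.04,"z":0,"rx":0,"ry":0,"rz":0},
    {"x":0,"y":0,"z":0,"rx":0,"ry":0,"rz":0},
    {"x":0,"y":0,"z":0,"rx":0,"ry":0,"rz":0},
  ],
)

```text
time_s: 9.4
eef_pos: [0.5978, -0.1296, 0.1228]
ee_rot: [-0.552, 0.379, -0.42, 0.613]
contact_force: [0.2, -0.0, 0.1]
width: 0.18
```

>>> jog_arm(
  increments=[
    {"x":0,"y":0,"z":0,"rx":0,"ry":0,"rz":0},
  ],
)

```text
time_s: 9.48
eef_pos: [0.5979, -0.1296, 0.123]
ee_rot: [-0.552, 0.379, -0.42, 0.613]
contact_force: [0.3, 0.3, 0.1]
width: 0.179
```

>>> jog_arm(
  increments=[
    {"x":0,"y":0.04,"z":0,"rx":0,"ry":0,"rz":0},
    {"x":0,"y":0.04,"z":0,"rx":0,"ry":0,"rz":0},
    {"x":0,"y":0,"z":0,"rx":0,"ry":0,"rz":0},
    {"x":0,"y":0,"z":0,"rx":0,"ry":0,"rz":0},
  ],
)

```text
time_s: 9.82
eef_pos: [0.5981, -0.1295, 0.1197]
ee_rot: [-0.552, 0.379, -0.42, 0.613]
contact_force: [-0.7, -0.6, -0.5]
width: 0.183
```

>>> jog_arm(
  increments=[
    {"x":0,"y":0.03,"z":0,"rx":0,"ry":0,"rz":0},
    {"x":0,"y":0.03,"z":0,"rx":0,"ry":0,"rz":0},
    {"x":0,"y":0,"z":0,"rx":0,"ry":0,"rz":0},
    {"x":0,"y":0,"z":0,"rx":0,"ry":0,"rz":0},
  ],
)

```text
time_s: 10.15
eef_pos: [0.5984, -0.1294, 0.1173]
ee_rot: [-0.552, 0.379, -0.42, 0.613]
contact_force: [-0.7, -0.1, -1.0]
width: 0.178
```

>>> jog_arm(
  increments=[
    {"x":0,"y":0.03,"z":0,"rx":0,"ry":0,"rz":0},
    {"x":0,"y":0.03,"z":0,"rx":0,"ry":0,"rz":0},
    {"x":0,"y":0,"z":0,"rx":0,"ry":0,"rz":0},
    {"x":0,"y":0,"z":0,"rx":0,"ry":0,"rz":0},
  ],
)

```text
time_s: 10.48
eef_pos: [0.5988, -0.1293, 0.1152]
ee_rot: [-0.552, 0.379, -0.421, 0.613]
contact_force: [-1.5, 0.2, 2.9]
width: 0.181
```

>>> jog_arm(
  increments=[
    {"x":0,"y":0.025,"z":0,"rx":0,"ry":0,"rz":0},
    {"x":0,"y":0.025,"z":0,"rx":0,"ry":0,"rz":0},
    {"x":0,"y":0,"z":0,"rx":0,"ry":0,"rz":0},
    {"x":0,"y":0,"z":0,"rx":0,"ry":0,"rz":0},
  ],
)

```text
time_s: 10.82
eef_pos: [0.599, -0.1293, 0.1132]
ee_rot: [-0.552, 0.379, -0.421, 0.613]
contact_force: [-0.9, 0.6, 4.0]
width: 0.18
```

```bash
python3 - <<'E'
from h import *
s,Rm=st(); p=s["eef_pos"]
w=capture("wrist"); crop(w,200,150,120,90,6,"w11c.png")
print("tip pred",p+Rm[:,1]*.0755); st()
c=capture("scene"); crop(c,190,180,100,80,7,"s11.png"); st()
E
```

```text
t 10.82 p [ 0.599  -0.1293  0.1132] jawang 21.08 ydir [ 0.0977  0.0374 -0.9945] F [-0.9027  0.6126  4.0313] M [0.0227 0.146  0.0511] w 0.180
tip pred [ 0.6064 -0.1265  0.0381]
t 10.87 p [ 0.599  -0.1293  0.1132] jawang 21.08 ydir [ 0.0977  0.0374 -0.9945] F [-1.0524 -0.216   3.701 ] M [-0.0948  0.1394 -0.0284] w 0.185
t 10.92 p [ 0.599  -0.1293  0.1132] jawang 21.08 ydir [ 0.0978  0.0374 -0.9945] F [-2.1317  0.4312  4.1954] M [-0.1076  0.1262  0.0164] w 0.181
```

View pics/w11c.png

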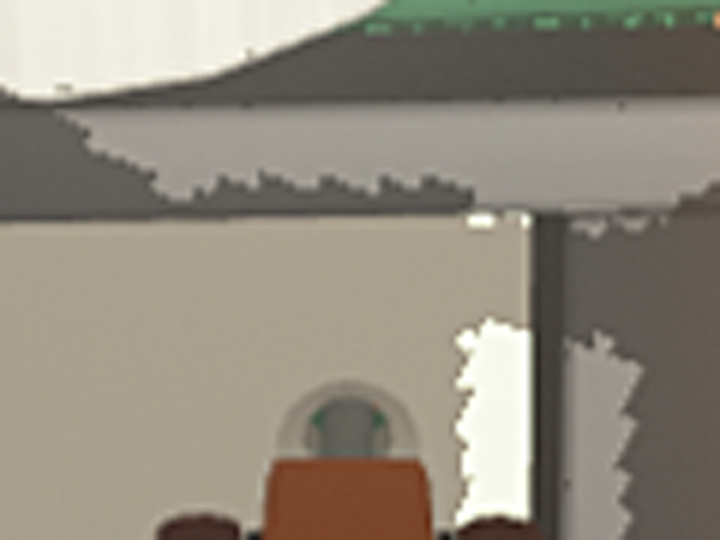

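View pics/s11.png

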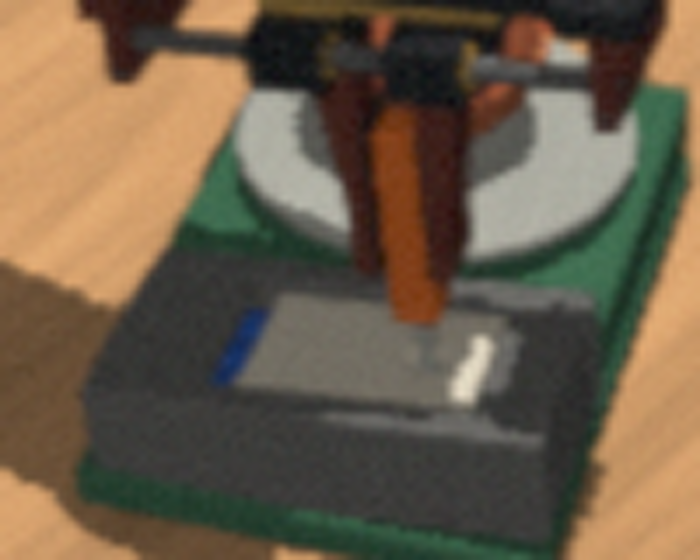

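>>> jog_arm(
  increments=[
    {"x":0,"y":0.03,"z":0,"rx":0,"ry":0,"rz":0},
    {"x":0,"y":0.03,"z":0,"rx":0,"ry":0,"rz":0},
    {"x":0,"y":0.03,"z":0,"rx":0,"ry":0,"rz":0},
    {"x":0,"y":0,"z":0,"rx":0,"ry":0,"rz":0},
    {"x":0,"y":0,"z":0,"rx":0,"ry":0,"rz":0},
  ],
)

```text
time_s: 11.33
eef_pos: [0.5994, -0.1292, 0.1096]
ee_rot: [-0.552, 0.379, -0.421, 0.613]
contact_force: [-2.1, -0.2, 6.5]
width: 0.18
```

>>> jog_arm(
  increments=[
    {"x":0,"y":0,"z":0,"rx":0,"ry":0,"rz":0},
  ],
)

```text
time_s: 11.42
eef_pos: [0.5994, -0.1292, 0.1097]
ee_rot: [-0.552, 0.379, -0.421, 0.613]
contact_force: [-1.7, -0.5, 6.4]
width: 0.183
```

>>> jog_arm(
  increments=[
    {"x":0,"y":0.02,"z":0,"rx":0,"ry":0,"rz":0},
    {"x":0,"y":0.015,"z":0,"rx":0,"ry":0,"rz":0},
    {"x":0,"y":0,"z":0,"rx":0,"ry":0,"rz":0},
    {"x":0,"y":0,"z":0,"rx":0,"ry":0,"rz":0},
  ],
)

```text
time_s: 11.75
eef_pos: [0.5995, -0.1291, 0.1087]
ee_rot: [-0.552, 0.378, -0.421, 0.613]
contact_force: [-3.1, -0.1, 10.4]
width: 0.182
```

```bash
python3 - <<'E'
from h import *
s,Rm=st()
for i in range(3): capture("wrist"); st()
E
```

```text
t 11.75 p [ 0.5995 -0.1291  0.1087] jawang 21.08 ydir [ 0.0979  0.0371 -0.9945] F [-3.0771 -0.052  10.4014] M [-0.0475  0.6379  0.1083] w 0.182
t 11.80 p [ 0.5995 -0.1291  0.1087] jawang 21.08 ydir [ 0.0978  0.0371 -0.9945] F [-3.5832  0.046   9.4689] M [-0.0029  0.6263  0.1302] w 0.184
t 11.85 p [ 0.5995 -0.1291  0.1087] jawang 21.08 ydir [ 0.0979  0.0371 -0.9945] F [-2.6885  0.5047  9.7922] M [0.0572 0.5907 0.0146] w 0.182
t 11.90 p [ 0.5995 -0.1291  0.1087] jawang 21.08 ydir [ 0.0979  0.0371 -0.9945] F [-3.1714 -1.1818  9.7541] M [0.0213 0.6296 0.0048] w 0.181
```

>>> jog_arm(
  increments=[
    {"x":0,"y":0,"z":-0.04,"rx":0,"ry":0,"rz":0},
    {"x":0,"y":0,"z":-0.04,"rx":0,"ry":0,"rz":0},
    {"x":0,"y":0,"z":0,"rx":0,"ry":0,"rz":0},
    {"x":0,"y":0,"z":0,"rx":0,"ry":0,"rz":0},
  ],
)

```text
time_s: 12.23
eef_pos: [0.5981, -0.1296, 0.1089]
ee_rot: [-0.551, 0.377, -0.421, 0.614]
contact_force: [0.9, 1.0, 7.4]
width: 0.18
```

>>> jog_arm(
  increments=[
    {"x":0,"y":0,"z":-0.03,"rx":0,"ry":0,"rz":0},
    {"x":0,"y":0,"z":0,"rx":0,"ry":0,"rz":0},
  ],
)

```text
time_s: 12.4
eef_pos: [0.5972, -0.13, 0.1088]
ee_rot: [-0.551, 0.377, -0.421, 0.614]
contact_force: [1.4, 1.1, 7.9]
width: 0.18
```

```bash
python3 - <<'E'
from h import *
s,Rm=st()
capture("wrist"); st()
w=capture("wrist"); crop(w,150,130,170,110,4,"w12c.png")
c=capture("scene"); crop(c,190,180,100,80,7,"s12.png"); st()
E
```

```text
t 12.40 p [ 0.5972 -0.13    0.1088] jawang 21.11 ydir [ 0.1017  0.038  -0.9941] F [1.3986 1.0832 7.9192] M [ 0.373  -0.6329 -0.0205] w 0.180
t 12.45 p [ 0.5972 -0.13    0.1088] jawang 21.11 ydir [ 0.1016  0.038  -0.9941] F [0.7583 1.1958 7.7367] M [ 0.3527 -0.6516 -0.0101] w 0.183
t 12.55 p [ 0.5972 -0.13    0.1088] jawang 21.11 ydir [ 0.1016  0.0379 -0.9941] F [0.8973 1.3143 6.7516] M [ 0.4123 -0.6308  0.0082] w 0.180
```

View pics/w12c.png

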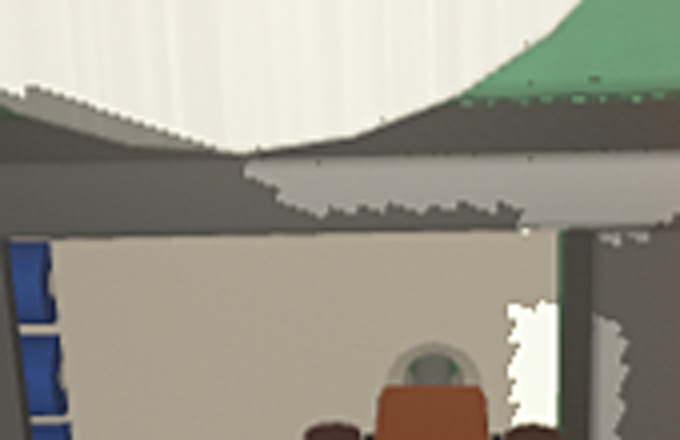

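View pics/s12.png

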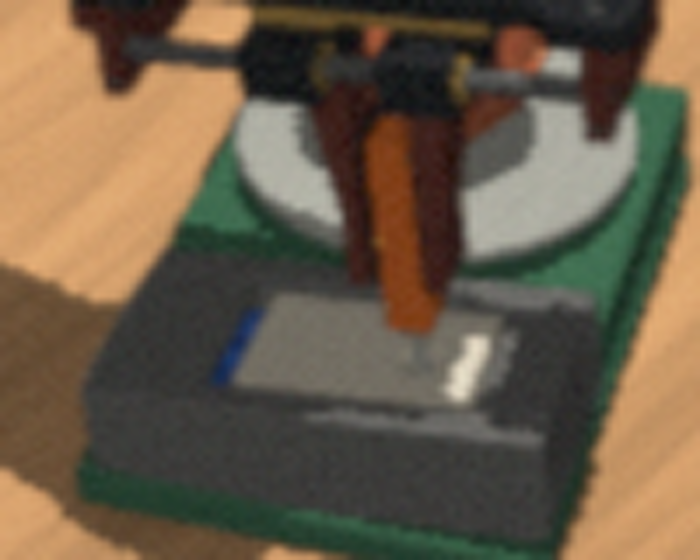

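>>> jog_arm(
  increments=[
    {"x":0,"y":0.02,"z":0,"rx":0,"ry":0,"rz":0},
    {"x":0,"y":0,"z":-0.04,"rx":0,"ry":0,"rz":0},
    {"x":0,"y":0,"z":-0.04,"rx":0,"ry":0,"rz":0},
    {"x":0,"y":0,"z":0,"rx":0,"ry":0,"rz":0},
    {"x":0,"y":0,"z":0,"rx":0,"ry":0,"rz":0},
  ],
)

```text
time_s: 12.97
eef_pos: [0.5946, -0.1311, 0.1081]
ee_rot: [-0.551, 0.377, -0.422, 0.614]
contact_force: [1.4, 1.0, 10.2]
width: 0.181
```

```bash
python3 - <<'E'
from h import *
s,Rm=st()
w=capture("wrist"); crop(w,150,130,170,110,4,"w13c.png")
st()
E
```

```text
t 12.97 p [ 0.5946 -0.1311  0.1081] jawang 21.12 ydir [ 0.1023  0.0378 -0.994 ] F [ 1.3808  0.9826 10.2235] M [ 0.4929 -0.5389  0.0152] w 0.181
t 13.02 p [ 0.5946 -0.131   0.1081] jawang 21.12 ydir [ 0.1022  0.0378 -0.994 ] F [0.9445 1.8108 9.5955] M [ 0.4373 -0.5138  0.071 ] w 0.184
```

View pics/w13c.png

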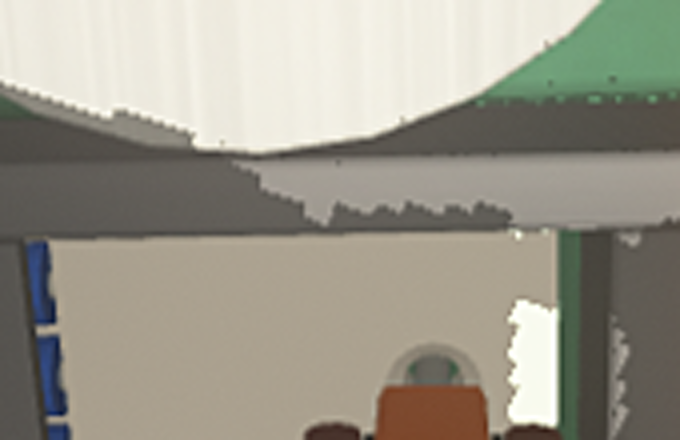

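>>> jog_arm(
  increments=[
    {"x":0,"y":0,"z":-0.04,"rx":0,"ry":0,"rz":0},
    {"x":0,"y":0,"z":-0.05,"rx":0,"ry":0,"rz":0},
    {"x":0,"y":0,"z":-0.05,"rx":0,"ry":0,"rz":0},
    {"x":0,"y":0,"z":-0.05,"rx":0,"ry":0,"rz":0},
    {"x":0,"y":0,"z":-0.05,"rx":0,"ry":0,"rz":0},
    {"x":0,"y":0,"z":0,"rx":0,"ry":0,"rz":0},
  ],
)

```text
time_s: 13.52
eef_pos: [0.5856, -0.1347, 0.1071]
ee_rot: [-0.551, 0.377, -0.422, 0.614]
contact_force: [1.1, 1.9, 10.8]
width: 0.184
```

>>> jog_arm(
  increments=[
    {"x":0,"y":0,"z":0,"rx":0,"ry":0,"rz":0},
  ],
)

```text
time_s: 13.6
eef_pos: [0.5856, -0.1347, 0.1071]
ee_rot: [-0.551, 0.377, -0.422, 0.614]
contact_force: [0.7, 1.3, 11.4]
width: 0.181
```

>>> jog_arm(
  increments=[
    {"x":0,"y":-0.01,"z":-0.05,"rx":0,"ry":0,"rz":0},
    {"x":0,"y":0,"z":-0.05,"rx":0,"ry":0,"rz":0},
    {"x":0,"y":0,"z":-0.05,"rx":0,"ry":0,"rz":0},
    {"x":0,"y":0,"z":-0.05,"rx":0,"ry":0,"rz":0},
    {"x":0,"y":0,"z":-0.05,"rx":0,"ry":0,"rz":0},
    {"x":0,"y":0,"z":0,"rx":0,"ry":0,"rz":0},
  ],
)

```text
time_s: 14.1
eef_pos: [0.5761, -0.1385, 0.1061]
ee_rot: [-0.551, 0.377, -0.422, 0.614]
contact_force: [0.5, 1.5, 8.6]
width: 0.178
```

```bash
python3 - <<'E'
from h import *
s,Rm=st()
w=capture("wrist"); crop(w,150,130,170,110,4,"w14c.png")
st()
E
```

```text
t 14.10 p [ 0.5761 -0.1385  0.1061] jawang 21.10 ydir [ 0.1019  0.0375 -0.9941] F [0.4821 1.5045 8.5574] M [ 0.2083 -0.5198  0.0379] w 0.178
t 14.15 p [ 0.5761 -0.1386  0.1061] jawang 21.10 ydir [ 0.1017  0.0374 -0.9941] F [0.8272 1.2595 8.1887] M [ 0.1821 -0.5507  0.0173] w 0.181
```

View pics/w14c.png

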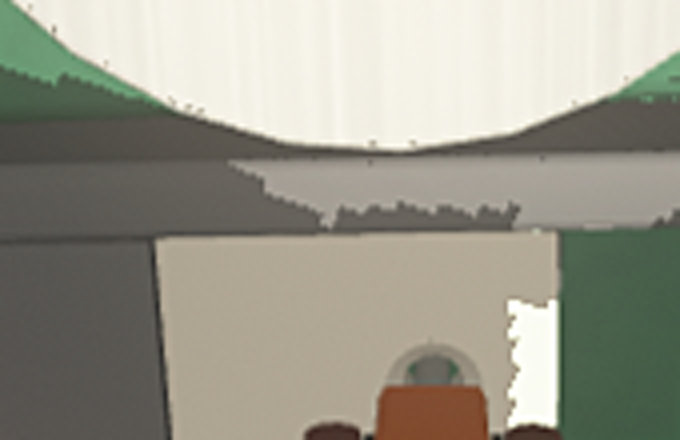

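>>> jog_arm(
  increments=[
    {"x":0,"y":0.006,"z":-0.05,"rx":0,"ry":0,"rz":0},
    {"x":0,"y":0,"z":-0.05,"rx":0,"ry":0,"rz":0},
    {"x":0,"y":0,"z":-0.05,"rx":0,"ry":0,"rz":0},
    {"x":0,"y":0,"z":-0.05,"rx":0,"ry":0,"rz":0},
    {"x":0,"y":0,"z":-0.05,"rx":0,"ry":0,"rz":0},
    {"x":0,"y":0,"z":0,"rx":0,"ry":0,"rz":0},
  ],
)

```text
time_s: 14.65
eef_pos: [0.567, -0.1422, 0.105]
ee_rot: [-0.551, 0.377, -0.422, 0.614]
contact_force: [1.1, 0.2, 10.8]
width: 0.178
```

>>> jog_arm(
  increments=[
    {"x":0,"y":0,"z":0,"rx":0,"ry":0,"rz":0},
  ],
)

```text
time_s: 14.73
eef_pos: [0.567, -0.1422, 0.105]
ee_rot: [-0.551, 0.377, -0.422, 0.614]
contact_force: [1.2, 1.3, 9.3]
width: 0.187
```

>>> jog_arm(
  increments=[
    {"x":0,"y":0,"z":-0.05,"rx":0,"ry":0,"rz":0},
    {"x":0,"y":0,"z":-0.05,"rx":0,"ry":0,"rz":0},
    {"x":0,"y":0,"z":-0.05,"rx":0,"ry":0,"rz":0},
    {"x":0,"y":0,"z":-0.05,"rx":0,"ry":0,"rz":0},
    {"x":0,"y":0,"z":-0.05,"rx":0,"ry":0,"rz":0},
    {"x":0,"y":0,"z":0,"rx":0,"ry":0,"rz":0},
  ],
)

```text
time_s: 15.23
eef_pos: [0.5578, -0.1459, 0.104]
ee_rot: [-0.551, 0.377, -0.422, 0.614]
contact_force: [0.8, 1.2, 9.7]
width: 0.179
```

```bash
python3 - <<'E'
from h import *
s,Rm=st()
w=capture("wrist"); cv2.imwrite("pics/w15.png",w["frame"][:,:,::-1])
st()
E
```

```text
t 15.23 p [ 0.5578 -0.1459  0.104 ] jawang 21.09 ydir [ 0.1023  0.0371 -0.9941] F [0.833  1.1819 9.7113] M [ 0.1371 -0.6138 -0.0181] w 0.179
t 15.28 p [ 0.5578 -0.1459  0.104 ] jawang 21.09 ydir [ 0.1023  0.037  -0.9941] F [ 0.2998 -0.4778  8.3415] M [ 0.1141 -0.6047 -0.0227] w 0.182
```

View pics/w15.png

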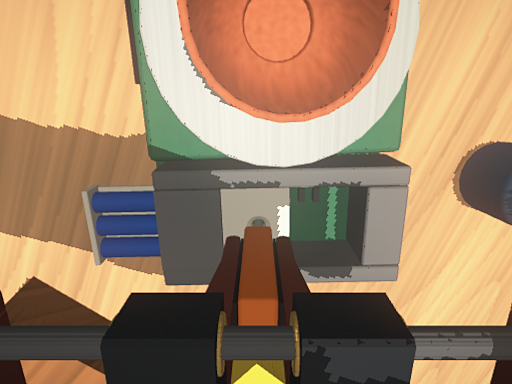

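>>> jog_arm(
  increments=[
    {"x":0,"y":0,"z":-0.04,"rx":0,"ry":0,"rz":0},
    {"x":0,"y":0,"z":-0.04,"rx":0,"ry":0,"rz":0},
    {"x":0,"y":0,"z":-0.03,"rx":0,"ry":0,"rz":0},
    {"x":0,"y":0,"z":-0.03,"rx":0,"ry":0,"rz":0},
    {"x":0,"y":0,"z":-0.02,"rx":0,"ry":0,"rz":0},
    {"x":0,"y":0,"z":0,"rx":0,"ry":0,"rz":0},
  ],
)

```text
time_s: 15.78
eef_pos: [0.552, -0.1482, 0.1033]
ee_rot: [-0.551, 0.377, -0.422, 0.614]
contact_force: [1.5, 0.5, 9.3]
width: 0.181
```

>>> jog_arm(
  increments=[
    {"x":0,"y":0,"z":0,"rx":0,"ry":0,"rz":0},
  ],
)

```text
time_s: 15.87
eef_pos: [0.5521, -0.1482, 0.1033]
ee_rot: [-0.551, 0.377, -0.422, 0.614]
contact_force: [1.9, 0.6, 9.4]
width: 0.181
```

Now 1 mm steps to the stop, watching the push force.

>>> jog_arm(
  increments=[
    {"x":0,"y":0,"z":-0.025,"rx":0,"ry":0,"rz":0},
    {"x":0,"y":0,"z":-0.025,"rx":0,"ry":0,"rz":0},
    {"x":0,"y":0,"z":0,"rx":0,"ry":0,"rz":0},
    {"x":0,"y":0,"z":0,"rx":0,"ry":0,"rz":0},
  ],
)

```text
time_s: 16.2
eef_pos: [0.5502, -0.1489, 0.1031]
ee_rot: [-0.551, 0.377, -0.422, 0.614]
contact_force: [0.9, -0.1, 8.6]
width: 0.181
```

>>> jog_arm(
  increments=[
    {"x":0,"y":0,"z":-0.025,"rx":0,"ry":0,"rz":0},
    {"x":0,"y":0,"z":0,"rx":0,"ry":0,"rz":0},
    {"x":0,"y":0,"z":0,"rx":0,"ry":0,"rz":0},
  ],
)

```text
time_s: 16.45
eef_pos: [0.5499, -0.149, 0.1031]
ee_rot: [-0.551, 0.377, -0.422, 0.614]
contact_force: [4.3, 1.2, 7.6]
width: 0.18
```

>>> jog_arm(
  increments=[
    {"x":0,"y":0,"z":-0.02,"rx":0,"ry":0,"rz":0},
    {"x":0,"y":0,"z":0,"rx":0,"ry":0,"rz":0},
    {"x":0,"y":0,"z":0,"rx":0,"ry":0,"rz":0},
  ],
)

```text
time_s: 16.7
eef_pos: [0.5494, -0.1492, 0.1031]
ee_rot: [-0.55, 0.376, -0.422, 0.614]
contact_force: [4.0, 0.9, 8.0]
width: 0.183
```

```bash
python3 - <<'E'
from h import *
s,Rm=st()
w=capture("wrist"); crop(w,70,140,280,130,2.8,"w16.png")
st()
c=capture("scene"); crop(c,180,170,120,100,6,"s16.png"); st()
E
```

```text
t 16.70 p [ 0.5494 -0.1492  0.1031] jawang 21.12 ydir [ 0.1042  0.0374 -0.9939] F [4.0302 0.9358 7.9602] M [ 0.3241 -1.3167 -0.0064] w 0.183
t 16.75 p [ 0.5494 -0.1492  0.1031] jawang 21.12 ydir [ 0.1042  0.0374 -0.9939] F [4.2872 1.4378 8.7327] M [ 0.2276 -1.3657 -0.0019] w 0.185
t 16.80 p [ 0.5494 -0.1492  0.1031] jawang 21.12 ydir [ 0.1042  0.0374 -0.9939] F [3.6683 0.9468 7.4676] M [ 0.2619 -1.3112 -0.0133] w 0.180
```

>>> jog_arm(
  increments=[
    {"x":0,"y":0.01,"z":-0.025,"rx":0,"ry":0,"rz":0},
    {"x":0,"y":0,"z":0,"rx":0,"ry":0,"rz":0},
    {"x":0,"y":0,"z":0,"rx":0,"ry":0,"rz":0},
  ],
)

```text
time_s: 17.05
eef_pos: [0.549, -0.1494, 0.103]
ee_rot: [-0.55, 0.376, -0.422, 0.614]
contact_force: [4.9, 2.0, 9.8]
width: 0.183
```

View pics/w16.png

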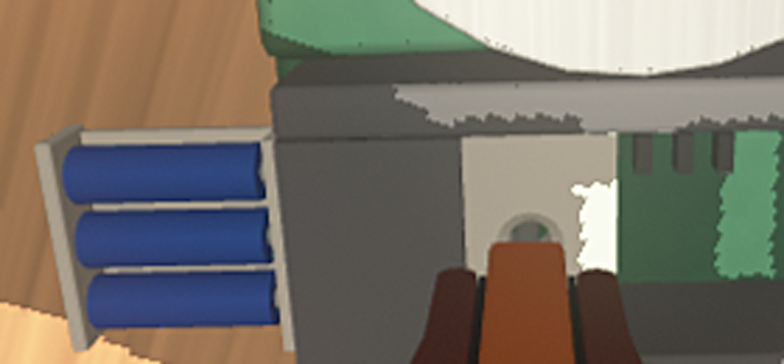

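View pics/s16.png

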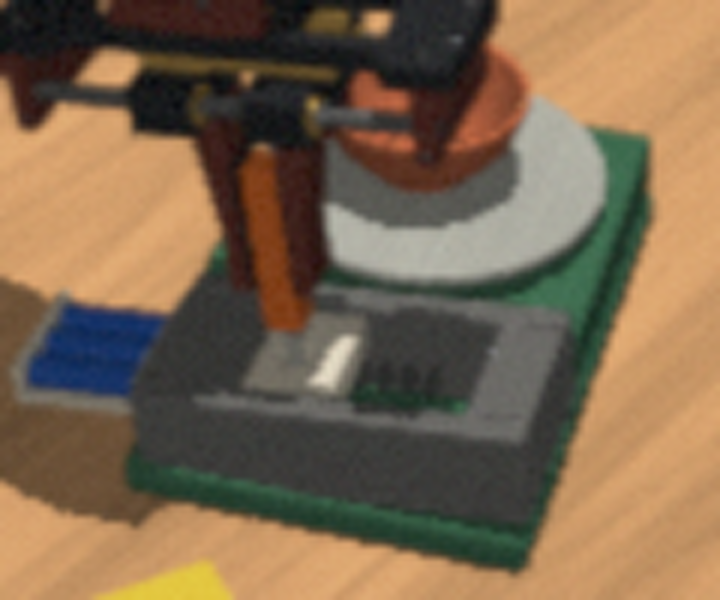

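```bash
python3 - <<'E'
from h import *
s,Rm=st(); 
w=capture("wrist"); crop(w,220,170,120,60,6.5,"w17.png")
st()
np.savez("w17.npz",**w)
E
```

```text
t 17.05 p [ 0.549  -0.1494  0.103 ] jawang 21.13 ydir [ 0.1052  0.0374 -0.9937] F [4.9454 1.985  9.7885] M [ 0.4253 -1.4945  0.0175] w 0.183
t 17.10 p [ 0.549  -0.1494  0.103 ] jawang 21.13 ydir [ 0.1052  0.0375 -0.9937] F [4.8041 1.0903 9.4753] M [ 0.4574 -1.4977  0.0265] w 0.184
```

View pics/w17.png

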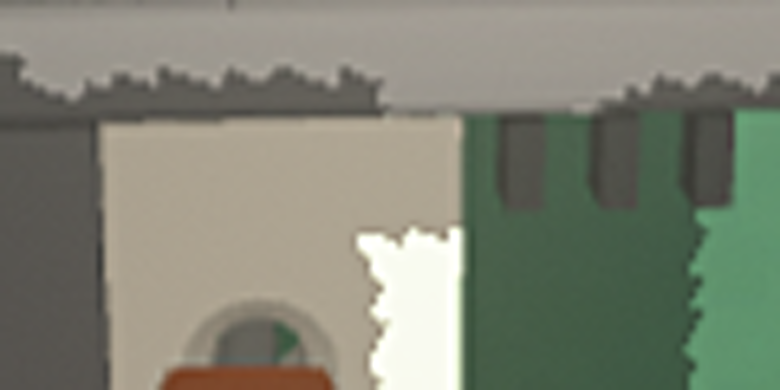

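```bash
python3 - <<'E'
from h import *
w=dict(np.load("w17.npz"))
w={k:(float(v) if v.ndim==0 else v) for k,v in w.items()}
u=np.array([np.cos(np.radians(21.2)),np.sin(np.radians(21.2))])
# deck height at the hole .057; back edge ~20mm behind (up the slope) 
A=onz(w,(220+463/6.5-.4,170+120/6.5-.4),.057-.0055+.002)
H=onz(w,(220+260/6.5-.4,170+358/6.5-.4),.0515)
print(A,H, "edge along",A[:2]@u,"hole along",H[:2]@u,"start hole",np.array([.6050,-.1268])@u, np.array([.6057,-.1258])@u)
A0=np.array([.6057,-.1258]);
E
```

```text
[ 0.5646 -0.1143  0.0535] [ 0.5554 -0.1444  0.0515] edge along 0.485042366905007 hole along 0.46557608193089217 start hole 0.5182019042489755 0.5192161554799085
```

>>> jog_arm(
  increments=[
    {"x":0,"y":0,"z":0.03,"rx":0,"ry":0,"rz":0},
    {"x":0,"y":0,"z":0.03,"rx":0,"ry":0,"rz":0},
    {"x":0,"y":0,"z":0,"rx":0,"ry":0,"rz":0},
    {"x":0,"y":0,"z":0,"rx":0,"ry":0,"rz":0},
  ],
)

```text
time_s: 17.43
eef_pos: [0.5496, -0.1492, 0.1029]
ee_rot: [-0.551, 0.377, -0.422, 0.613]
contact_force: [-1.4, -1.2, 13.0]
width: 0.183
```

```bash
python3 - <<'E'
from h import *
s,Rm=st(); 
w=capture("wrist"); crop(w,220,170,120,60,6.5,"w18.png")
st()
E
```

```text
t 17.43 p [ 0.5496 -0.1492  0.1029] jawang 21.10 ydir [ 0.1018  0.0366 -0.9941] F [-1.4073 -1.1696 13.0038] M [ 0.0416 -0.1892 -0.0321] w 0.183
t 17.48 p [ 0.5495 -0.1492  0.1029] jawang 21.09 ydir [ 0.1018  0.0366 -0.9941] F [-0.4369 -0.1755 12.7145] M [ 0.0519 -0.1879  0.0306] w 0.181
```

View pics/w18.png

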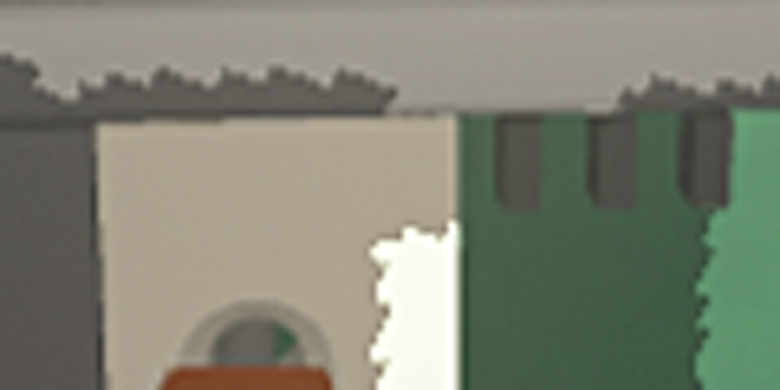

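>>> jog_arm(
  increments=[
    {"x":0,"y":-0.1,"z":0,"rx":0,"ry":0,"rz":0},
    {"x":0,"y":-0.15,"z":0,"rx":0,"ry":0,"rz":0},
    {"x":0,"y":-0.2,"z":0,"rx":0,"ry":0,"rz":0},
    {"x":0,"y":-0.25,"z":0,"rx":0,"ry":0,"rz":0},
    {"x":0,"y":-0.35,"z":0,"rx":0,"ry":0,"rz":0},
    {"x":0,"y":-0.45,"z":0,"rx":0,"ry":0,"rz":0},
    {"x":0,"y":-0.4,"z":0,"rx":0,"ry":0,"rz":0},
    {"x":0,"y":0,"z":0,"rx":0,"ry":0,"rz":0},
  ],
)

```text
time_s: 18.15
eef_pos: [0.5407, -0.1522, 0.1792]
ee_rot: [-0.552, 0.378, -0.421, 0.613]
contact_force: [1.2, 0.1, -0.4]
width: 0.179
```

```bash
python3 - <<'E'
from h import *
s,Rm=st(); 
w=capture("wrist"); cv2.imwrite("pics/w19.png",w["frame"][:,:,::-1])
st()
E
```

```text
t 18.15 p [ 0.5407 -0.1522  0.1792] jawang 21.08 ydir [ 0.0999  0.0364 -0.9943] F [ 1.1664  0.0878 -0.3567] M [-0.071  -0.0338 -0.0455] w 0.179
t 18.20 p [ 0.5403 -0.1521  0.1777] jawang 21.07 ydir [ 0.0988  0.0367 -0.9944] F [-0.1843 -0.3206 -0.5816] M [-0.0284  0.0085  0.0496] w 0.179
```

View pics/w19.png

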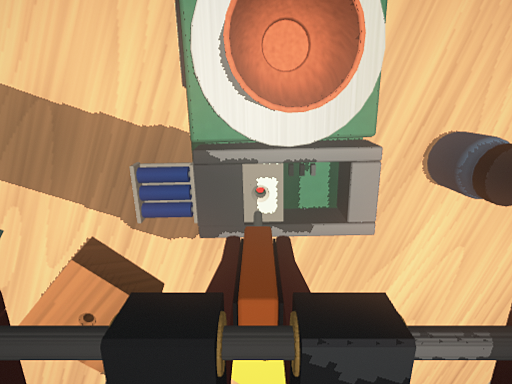

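>>> jog_arm(
  increments=[
    {"x":0,"y":-0.1,"z":0,"rx":-0.0333,"ry":0,"rz":0},
    {"x":0,"y":-0.15,"z":0,"rx":0,"ry":0.02,"rz":0},
    {"x":0,"y":0,"z":0,"rx":0,"ry":0.035,"rz":0},
    {"x":0,"y":0,"z":0,"rx":0,"ry":0.035,"rz":0},
    {"x":0,"y":0,"z":0,"rx":0,"ry":0.035,"rz":0},
    {"x":0,"y":0,"z":0,"rx":0,"ry":0.035,"rz":0},
    {"x":0,"y":0,"z":0,"rx":0,"ry":0.032,"rz":0},
    {"x":0,"y":0,"z":0,"rx":0,"ry":0,"rz":0},
  ],
)

```text
time_s: 18.87
eef_pos: [0.5388, -0.1518, 0.1852]
ee_rot: [-0.437, 0.557, -0.555, 0.436]
contact_force: [-0.2, 0.1, -0.6]
width: 0.181
```

```bash
python3 - <<'E'
from h import *
s,Rm=st(); go([.447,-.3178,.185],Rm,s["eef_pos"])
E
```

```text
t 18.87 p [ 0.5388 -0.1518  0.1852] jawang -13.72 ydir [-0.0025  0.0004 -1.    ] F [-0.2142  0.1278 -0.6496] M [-0.0336 -0.0449  0.0224] w 0.181
units [ 4.5765  0.0097 -1.2462]
```

>>> jog_arm(
  increments=[
    {"x":0.4,"y":0,"z":-0.1,"rx":0,"ry":0,"rz":0},
    {"x":0.7,"y":0,"z":-0.2,"rx":0,"ry":0,"rz":0},
    {"x":0.8,"y":0,"z":-0.22,"rx":0,"ry":0,"rz":0},
    {"x":0.8,"y":0,"z":-0.22,"rx":0,"ry":0,"rz":0},
    {"x":0.8,"y":0,"z":-0.22,"rx":0,"ry":0,"rz":0},
    {"x":0.6,"y":0.2,"z":-0.17,"rx":0,"ry":0,"rz":0},
    {"x":0.4,"y":0.4,"z":-0.1,"rx":0,"ry":0,"rz":0},
    {"x":0,"y":0.3,"z":0,"rx":0,"ry":0,"rz":0},
  ],
)

```text
time_s: 19.53
eef_pos: [0.4467, -0.3195, 0.149]
ee_rot: [-0.438, 0.556, -0.556, 0.436]
contact_force: [-0.7, 0.2, -0.2]
width: 0.183
```

>>> jog_arm(
  increments=[
    {"x":0,"y":0,"z":0,"rx":0,"ry":0,"rz":0},
    {"x":0,"y":0,"z":0,"rx":0,"ry":0,"rz":0},
  ],
)

```text
time_s: 19.7
eef_pos: [0.4499, -0.314, 0.1496]
ee_rot: [-0.439, 0.556, -0.554, 0.439]
contact_force: [0.5, 0.2, -1.0]
width: 0.177
```

```bash
python3 - <<'E'
from h import *
s,Rm=st(); p=s["eef_pos"]; go([.447,-.3178,.1355],Rm,p)
w=capture("wrist"); crop(w,190,150,130,100,6,"w20.png")
print(proj(w,p+Rm[:,1]*.0755))
c=capture("scene"); crop(c,90,180,120,110,6,"s20.png"); st()
E
```

```text
t 19.70 p [ 0.4499 -0.314   0.1496] jawang -13.32 ydir [-0.0017  0.0023 -1.    ] F [ 0.5364  0.1952 -1.0205] M [-0.0318 -0.088   0.0011] w 0.177
units [ 0.1107  0.3533 -0.0476]
[[256.9998 216.0465]]
t 19.80 p [ 0.451  -0.3141  0.151 ] jawang -13.29 ydir [ 0.0005  0.0007 -1.    ] F [ 0.1533  0.1888 -1.0462] M [-0.0125 -0.0384 -0.0551] w 0.183
```

View pics/w20.png

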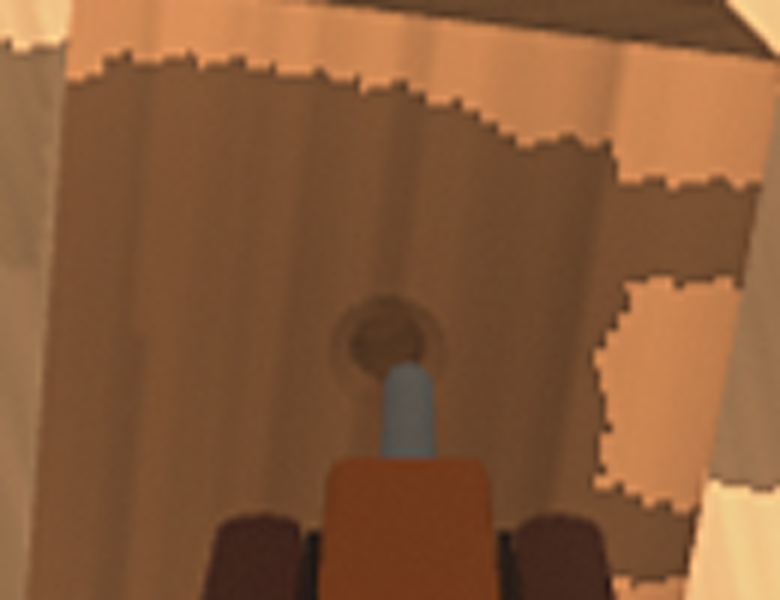

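View pics/s20.png

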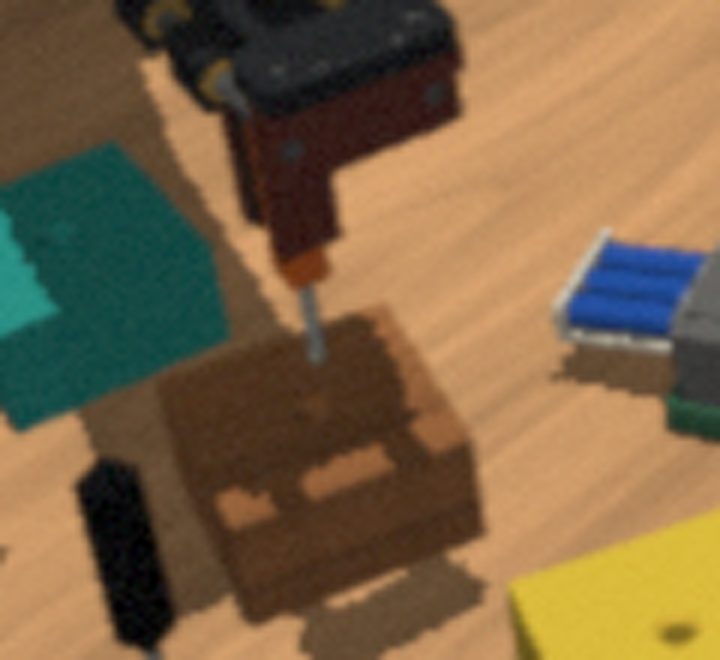

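```bash
python3 - <<'E'
from h import *
s,Rm=st(); p=s["eef_pos"]
w=capture("wrist"); crop(w,190,150,130,100,6,"w21.png")
s,Rm=st(); p=s["eef_pos"]; print(proj(w,p+Rm[:,1]*.0755))
E
```

```text
t 19.80 p [ 0.451  -0.3141  0.151 ] jawang -13.29 ydir [ 0.0005  0.0007 -1.    ] F [ 0.1533  0.1888 -1.0462] M [-0.0125 -0.0384 -0.0551] w 0.183
t 19.85 p [ 0.4511 -0.3143  0.1513] jawang -13.30 ydir [ 0.001   0.0001 -1.    ] F [-0.1942  0.0485 -0.4993] M [-0.0159 -0.0734  0.0174] w 0.176
[[257.2607 216.4815]]
```

View pics/w21.png

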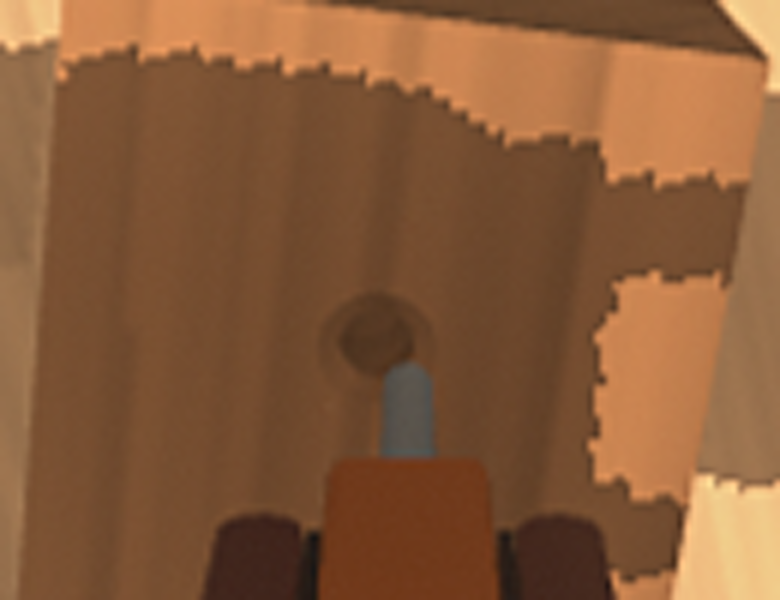

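```bash
python3 - <<'E'
from h import *
w=capture("wrist"); s,Rm=st(); p=s["eef_pos"]
tip=p+Rm[:,1]*.0755; b=np.array([257.6,214.1])-proj(w,tip)[0]; print(b)
h=onz(w,np.array([252.2,206.7])-b*.9,.05); h2=onz(w,(252.2,206.7),.05); print(h,h2,tip)
d=h-tip; print("units",Rm.T@d/.04, Rm.T@(h2-tip)/.04)
E
```

```text
t 19.90 p [ 0.451  -0.3146  0.1514] jawang -13.33 ydir [ 0.0011 -0.0003 -1.    ] F [-1.1308  0.0353 -0.1864] M [-0.0559 -0.0362 -0.0345] w 0.180
[ 0.6217 -2.4154]
[ 0.4462 -0.3169  0.05  ] [ 0.447  -0.3153  0.05  ] [ 0.4511 -0.3146  0.0759]
units [ 0.0852  0.6478 -0.1078] [ 0.0393  0.6478 -0.0964]
```

>>> jog_arm(
  increments=[
    {"x":0.085,"y":0.1,"z":-0.105,"rx":0,"ry":0,"rz":0},
    {"x":0,"y":0.2,"z":0,"rx":0,"ry":0,"rz":0},
    {"x":0,"y":0.15,"z":0,"rx":0,"ry":0,"rz":0},
    {"x":0,"y":0,"z":0,"rx":0,"ry":0,"rz":0},
    {"x":0,"y":0,"z":0,"rx":0,"ry":0,"rz":0},
    {"x":0,"y":0,"z":0,"rx":0,"ry":0,"rz":0},
    {"x":0,"y":0,"z":0,"rx":0,"ry":0,"rz":0},
  ],
)

```text
time_s: 20.48
eef_pos: [0.4452, -0.318, 0.1329]
ee_rot: [0.438, -0.555, 0.555, -0.438]
contact_force: [0.2, 0.3, -1.2]
width: 0.182
```

```bash
python3 - <<'E'
from h import *
s,Rm=st(); p=s["eef_pos"]
w=capture("wrist"); crop(w,190,150,130,100,6,"w22.png")
print(proj(w,p+Rm[:,1]*.0755))
c=capture("scene"); crop(c,90,180,120,110,6,"s22.png"); st()
E
```

```text
t 20.48 p [ 0.4452 -0.318   0.1329] jawang -13.48 ydir [ 0.0002 -0.0001 -1.    ] F [ 0.2215  0.2657 -1.2023] M [-0.0661 -0.0813 -0.0185] w 0.182
[[256.9507 216.0751]]
t 20.58 p [ 0.4452 -0.318   0.133 ] jawang -13.48 ydir [ 0.0004 -0.0003 -1.    ] F [ 0.4947 -0.4021 -0.229 ] M [ 0.0098 -0.063  -0.0304] w 0.179
```

View pics/w22.png

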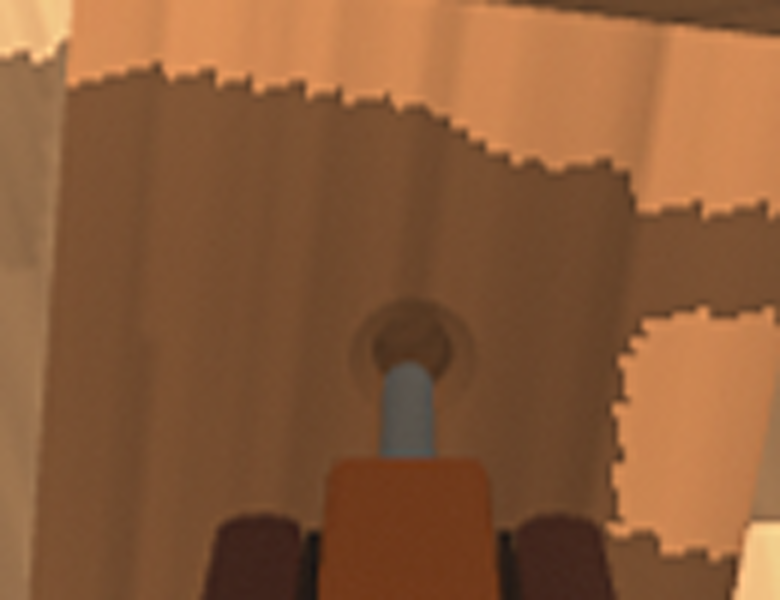

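View pics/s22.png

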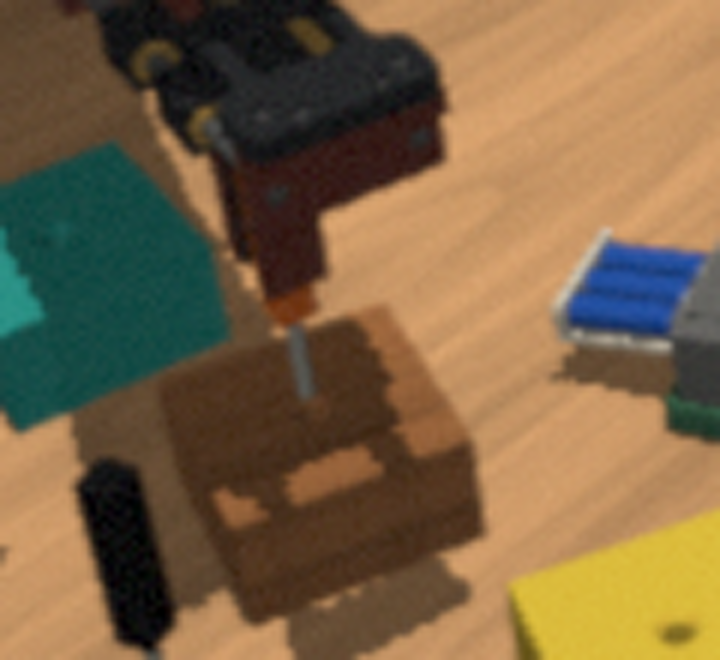

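```bash
python3 - <<'E'
from h import *
w=capture("wrist"); s,Rm=st(); p=s["eef_pos"]
for L in (.0745,.0755,.0765):
    tip=p+Rm[:,1]*L; b=np.array([257.75,214.1])-proj(w,tip)[0]
    h=onz(w,np.array([258.25,208.25])-b*.97,.05)
    print(b,h,tip,"units",Rm.T@(h-tip)/.04)
E
```

```text
t 20.63 p [ 0.4452 -0.318   0.133 ] jawang -13.48 ydir [ 0.0004 -0.0003 -1.    ] F [ 0.5261  0.6827 -1.1707] M [-0.0244 -0.0033 -0.0071] w 0.181
[ 0.7747 -2.4693] [ 0.4459 -0.3167  0.05  ] [ 0.4452 -0.318   0.0585] units [-0.0359  0.2119  0.0093]
[ 0.7721 -1.9709] [ 0.446  -0.3164  0.05  ] [ 0.4452 -0.318   0.0575] units [-0.0454  0.1869  0.0094]
[ 0.7695 -1.4765] [ 0.4461 -0.316   0.05  ] [ 0.4452 -0.318   0.0565] units [-0.0548  0.1619  0.0094]
```

>>> jog_arm(
  increments=[
    {"x":-0.035,"y":0,"z":0.015,"rx":0,"ry":0,"rz":0},
    {"x":0,"y":0.06,"z":0,"rx":0,"ry":0,"rz":0},
    {"x":0,"y":0.06,"z":0,"rx":0,"ry":0,"rz":0},
    {"x":0,"y":0.06,"z":0,"rx":0,"ry":0,"rz":0},
    {"x":0,"y":0.05,"z":0,"rx":0,"ry":0,"rz":0},
    {"x":0,"y":0,"z":0,"rx":0,"ry":0,"rz":0},
    {"x":0,"y":0,"z":0,"rx":0,"ry":0,"rz":0},
  ],
)

```text
time_s: 21.22
eef_pos: [0.4458, -0.3167, 0.1233]
ee_rot: [-0.438, 0.555, -0.555, 0.438]
contact_force: [-0.1, 0.9, -0.6]
width: 0.179
```

```bash
python3 - <<'E'
from h import *
s,Rm=st(); p=s["eef_pos"]
w=capture("wrist"); crop(w,190,150,130,100,6,"w23.png"); st()
E
```

```text
t 21.22 p [ 0.4458 -0.3167  0.1233] jawang -13.48 ydir [-0.0004  0.0003 -1.    ] F [-0.0715  0.8972 -0.6167] M [-0.0932 -0.0354  0.0222] w 0.179
t 21.27 p [ 0.4459 -0.3167  0.1235] jawang -13.48 ydir [-0.0001  0.0001 -1.    ] F [-0.4739 -0.2723 -0.8995] M [-0.0985 -0.0713  0.0099] w 0.182
```

View pics/w23.png

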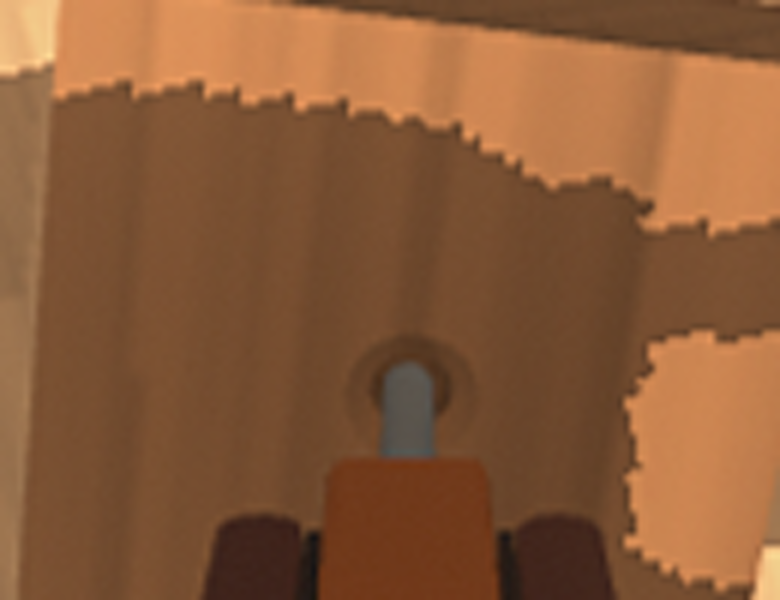

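>>> jog_arm(
  increments=[
    {"x":0,"y":0.1,"z":0,"rx":0,"ry":0,"rz":0},
    {"x":0,"y":0.12,"z":0,"rx":0,"ry":0,"rz":0},
    {"x":0,"y":0.12,"z":0,"rx":0,"ry":0,"rz":0},
    {"x":0,"y":0.12,"z":0,"rx":0,"ry":0,"rz":0},
    {"x":0,"y":0.12,"z":0,"rx":0,"ry":0,"rz":0},
    {"x":0,"y":0.1,"z":0,"rx":0,"ry":0,"rz":0},
    {"x":0,"y":0.08,"z":0,"rx":0,"ry":0,"rz":0},
    {"x":0,"y":0,"z":0,"rx":0,"ry":0,"rz":0},
  ],
)

```text
time_s: 21.93
eef_pos: [0.4456, -0.3165, 0.0923]
ee_rot: [-0.438, 0.556, -0.555, 0.438]
contact_force: [0.3, -1.0, -0.4]
width: 0.185
```

```bash
python3 - <<'E'
from h import *
s,Rm=st()
w=capture("wrist"); crop(w,190,150,130,100,6,"w24.png"); st()
c=capture("scene"); crop(c,90,180,120,110,6,"s24.png"); st()
E
```

```text
t 21.93 p [ 0.4456 -0.3165  0.0923] jawang -13.47 ydir [-0.001   0.0007 -1.    ] F [ 0.2618 -0.971  -0.4185] M [0.0022 0.0008 0.016 ] w 0.185
t 21.98 p [ 0.4457 -0.3166  0.0927] jawang -13.48 ydir [-0.0006  0.0005 -1.    ] F [-0.2782 -0.2633 -0.1637] M [-0.0107 -0.0371 -0.0236] w 0.186
t 22.03 p [ 0.4459 -0.3167  0.093 ] jawang -13.48 ydir [-0.0002  0.0002 -1.    ] F [ 0.4828 -0.0745 -0.9226] M [ 0.0087 -0.0369  0.0011] w 0.179
```

View pics/s24.png

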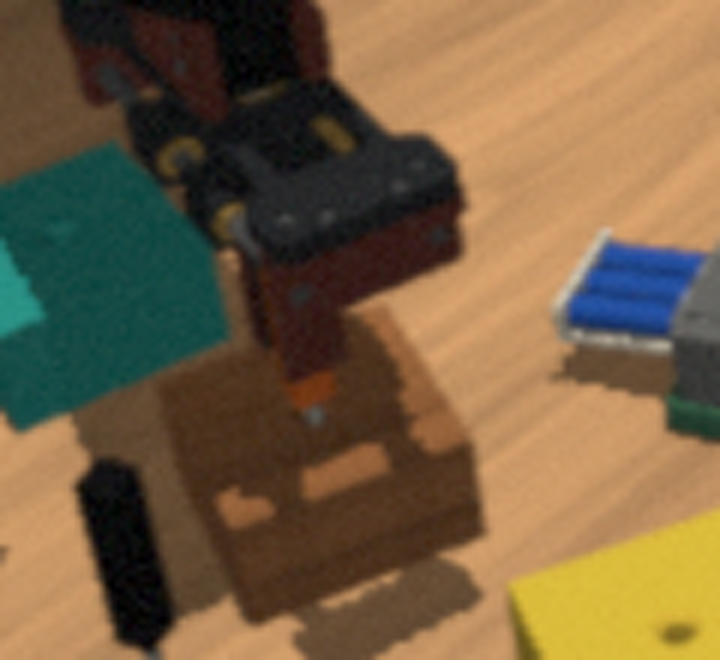

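Inserted freely, about 7 mm to go. I'll lower until contact shows.

>>> jog_arm(
  increments=[
    {"x":0,"y":0.06,"z":0,"rx":0,"ry":0,"rz":0},
    {"x":0,"y":0.06,"z":0,"rx":0,"ry":0,"rz":0},
    {"x":0,"y":0.04,"z":0,"rx":0,"ry":0,"rz":0},
    {"x":0,"y":0,"z":0,"rx":0,"ry":0,"rz":0},
    {"x":0,"y":0,"z":0,"rx":0,"ry":0,"rz":0},
  ],
)

```text
time_s: 22.45
eef_pos: [0.4459, -0.3167, 0.0867]
ee_rot: [-0.438, 0.555, -0.555, 0.438]
contact_force: [-0.2, 0.3, 0.2]
width: 0.182
```

>>> jog_arm(
  increments=[
    {"x":0,"y":0.02,"z":0,"rx":0,"ry":0,"rz":0},
    {"x":0,"y":0,"z":0,"rx":0,"ry":0,"rz":0},
    {"x":0,"y":0,"z":0,"rx":0,"ry":0,"rz":0},
  ],
)

```text
time_s: 22.7
eef_pos: [0.4459, -0.3168, 0.086]
ee_rot: [0.438, -0.555, 0.555, -0.438]
contact_force: [0.2, -1.5, -0.5]
width: 0.178
```

>>> jog_arm(
  increments=[
    {"x":0,"y":0.02,"z":0,"rx":0,"ry":0,"rz":0},
    {"x":0,"y":0,"z":0,"rx":0,"ry":0,"rz":0},
    {"x":0,"y":0,"z":0,"rx":0,"ry":0,"rz":0},
  ],
)

```text
time_s: 22.95
eef_pos: [0.4461, -0.3168, 0.0855]
ee_rot: [0.438, -0.555, 0.555, -0.438]
contact_force: [-2.0, 1.4, 5.4]
width: 0.18
```

>>> jog_arm(
  increments=[
    {"x":0,"y":0.02,"z":0,"rx":0,"ry":0,"rz":0},
    {"x":0,"y":0,"z":0,"rx":0,"ry":0,"rz":0},
    {"x":0,"y":0,"z":0,"rx":0,"ry":0,"rz":0},
  ],
)

```text
time_s: 23.2
eef_pos: [0.446, -0.3168, 0.0855]
ee_rot: [0.438, -0.555, 0.555, -0.438]
contact_force: [-3.7, 1.7, 12.9]
width: 0.179
```

```bash
python3 - <<'E'
from h import *
s,Rm=st()
w=capture("wrist"); crop(w,190,150,130,100,6,"w25.png"); st()
c=capture("scene"); crop(c,90,180,120,110,6,"s25.png"); st()
E
```

```text
t 23.20 p [ 0.446  -0.3168  0.0855] jawang -13.48 ydir [ 0.0002 -0.0007 -1.    ] F [-3.7014  1.7272 12.9249] M [0.4798 0.7535 0.059 ] w 0.179
t 23.25 p [ 0.4461 -0.3168  0.0855] jawang -13.48 ydir [ 0.0003 -0.0007 -1.    ] F [-3.2631  2.4081 12.6639] M [0.4781 0.8632 0.0189] w 0.184
t 23.30 p [ 0.4461 -0.3168  0.0855] jawang -13.48 ydir [ 0.0003 -0.0007 -1.    ] F [-3.9106  1.125  13.0017] M [ 0.5116  0.8847 -0.0012] w 0.184
```

View pics/s25.png

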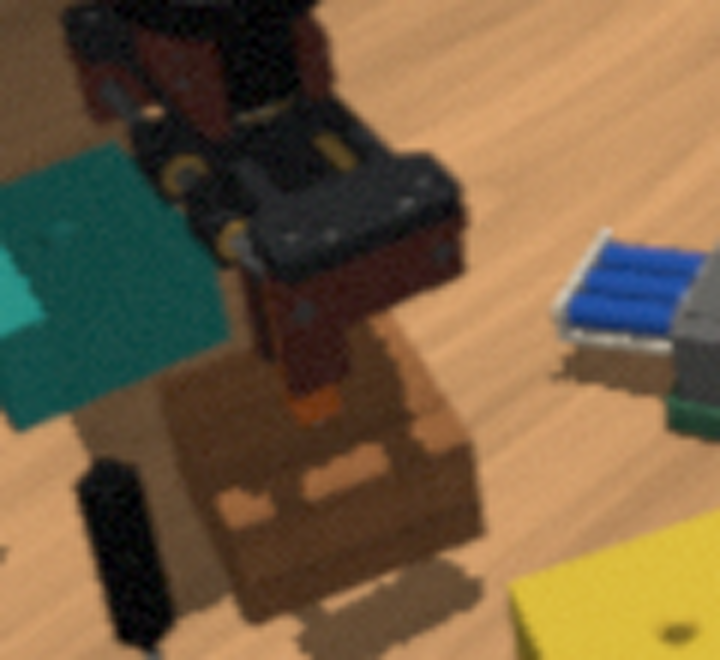

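View pics/w25.png

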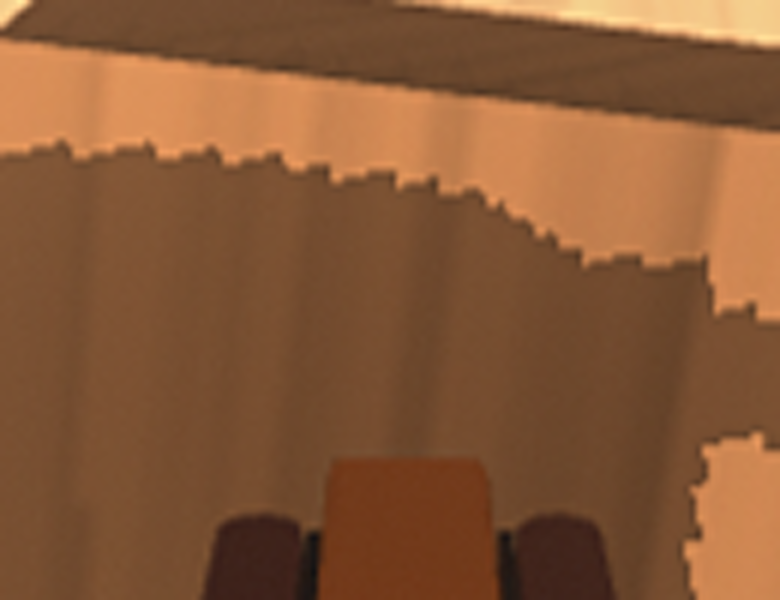

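>>> jog_arm(
  increments=[
    {"x":0,"y":-0.03,"z":0,"rx":0,"ry":0,"rz":0},
    {"x":0,"y":0,"z":0,"rx":0,"ry":0,"rz":0},
    {"x":0,"y":0,"z":0,"rx":0,"ry":0,"rz":0},
  ],
)

```text
time_s: 23.55
eef_pos: [0.446, -0.3168, 0.0855]
ee_rot: [0.438, -0.555, 0.555, -0.438]
contact_force: [-0.5, 0.2, 2.2]
width: 0.183
```

>>> jog_arm(
  increments=[
    {"x":0,"y":0,"z":0,"rx":0,"ry":0,"rz":0},
    {"x":0,"y":0,"z":0,"rx":0,"ry":0,"rz":0},
    {"x":0,"y":0,"z":0,"rx":0,"ry":0,"rz":0},
    {"x":0,"y":0,"z":0,"rx":0,"ry":0,"rz":0},
    {"x":0,"y":0,"z":0,"rx":0,"ry":0,"rz":0},
  ],
  jaw=-0.2,
)

```text
time_s: 23.97
eef_pos: [0.4459, -0.3167, 0.0854]
ee_rot: [-0.438, 0.555, -0.555, 0.438]
contact_force: [0.7, 0.6, 0.1]
width: 0.396
```

```bash
python3 - <<'E'
from h import *
s,Rm=st()
w=capture("wrist"); crop(w,170,150,180,150,4,"w26.png"); st()
E
```

```text
t 23.97 p [ 0.4459 -0.3167  0.0854] jawang -13.48 ydir [-0.0001  0.0001 -1.    ] F [0.7014 0.5684 0.0726] M [-0.03   -0.0107 -0.0028] w 0.396
t 24.02 p [ 0.4459 -0.3167  0.0855] jawang -13.48 ydir [-0.0001  0.0001 -1.    ] F [0.0511 0.4042 0.383 ] M [-0.0643 -0.0817  0.0573] w 0.401
```

View pics/w26.png

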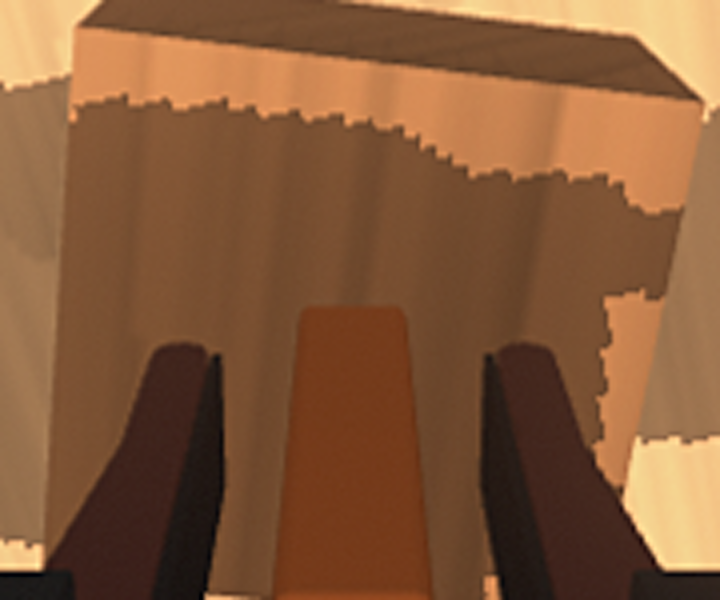

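Clear on both sides. Retreating straight up, then aside to see everything.

>>> jog_arm(
  increments=[
    {"x":0,"y":-0.2,"z":0,"rx":0,"ry":0,"rz":0},
    {"x":0,"y":-0.4,"z":0,"rx":0,"ry":0,"rz":0},
    {"x":0,"y":-0.5,"z":0,"rx":0,"ry":0,"rz":0},
    {"x":0,"y":-0.6,"z":0,"rx":0,"ry":0,"rz":0},
    {"x":0,"y":-0.6,"z":0,"rx":0,"ry":0,"rz":0},
    {"x":0.3,"y":-0.5,"z":-0.2,"rx":0,"ry":0,"rz":0},
    {"x":0.6,"y":-0.2,"z":-0.4,"rx":0,"ry":0,"rz":0},
    {"x":0.7,"y":0,"z":-0.5,"rx":0,"ry":0,"rz":0},
  ],
)

```text
time_s: 24.68
eef_pos: [0.3903, -0.3686, 0.2089]
ee_rot: [0.438, -0.553, 0.556, -0.44]
contact_force: [0.4, -0.8, 0.4]
width: 0.401
```

>>> jog_arm(
  increments=[
    {"x":0.7,"y":0,"z":-0.5,"rx":0,"ry":0,"rz":0},
    {"x":0.5,"y":0,"z":-0.3,"rx":0,"ry":0,"rz":0},
    {"x":0.2,"y":0,"z":-0.1,"rx":0,"ry":0,"rz":0},
    {"x":0,"y":0,"z":0,"rx":0,"ry":0,"rz":0},
    {"x":0,"y":0,"z":0,"rx":0,"ry":0,"rz":0},
    {"x":0,"y":0,"z":0,"rx":0,"ry":0,"rz":0},
    {"x":0,"y":0,"z":0,"rx":0,"ry":0,"rz":0},
  ],
)

```text
time_s: 25.27
eef_pos: [0.3418, -0.4133, 0.2056]
ee_rot: [-0.438, 0.555, -0.555, 0.439]
contact_force: [-0.6, 1.3, -0.3]
width: 0.4
```

```bash
python3 - <<'E'
from h import *
s,Rm=st()
t=capture("top"); crop(t,80,90,300,220,2.6,"t27.png")
c=capture("scene"); crop(c,60,100,290,220,2.7,"s27.png"); st()
E
```

```text
t 25.27 p [ 0.3418 -0.4133  0.2056] jawang -13.31 ydir [ 0.0006  0.0006 -1.    ] F [-0.5731  1.2523 -0.2688] M [ 0.0024 -0.0851  0.0114] w 0.400
t 25.37 p [ 0.3414 -0.4137  0.2055] jawang -13.34 ydir [ 0.0003  0.0003 -1.    ] F [-0.1727 -0.2924  0.7888] M [-0.0344  0.0044  0.01  ] w 0.399
```

View pics/t27.png

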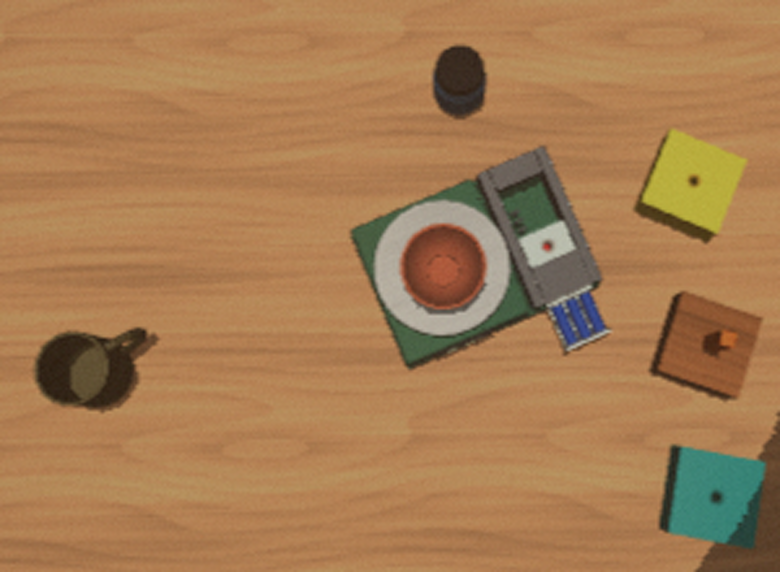

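View pics/s27.png

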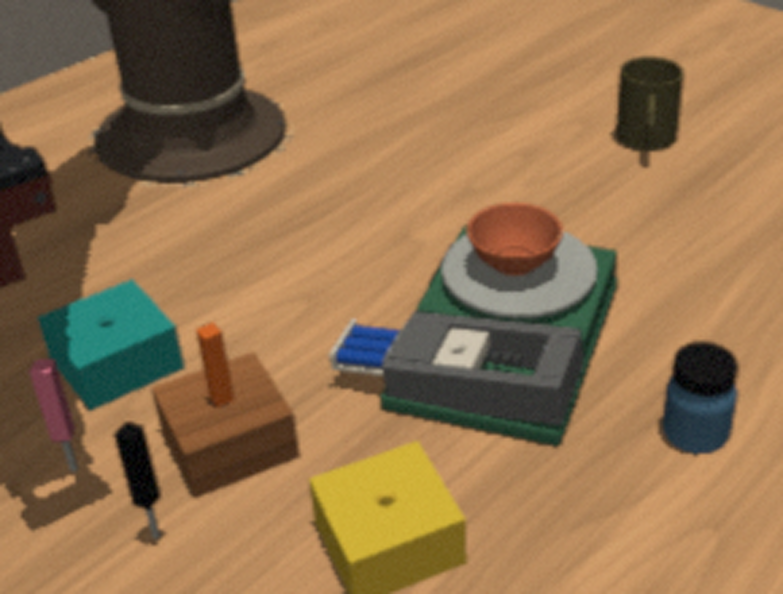

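```bash
python3 - <<'E'
from h import *
t=capture("top"); crop(t,265,150,50,50,12,"t28.png")
a=onz(t,(282.9,166.9),.057)
for q in [(289.9,184.1),(290.1,184.5)]:
    b=onz(t,q,.0515); print(np.linalg.norm((a-b)[:2]))
h=onz(t,(80+729/2.6-.3,90+340/2.6-.3),.125);print(h)
E
```

```text
0.052020372744051184
0.05328233694790453
[ 0.4433 -0.316   0.125 ]
```

View pics/t28.png

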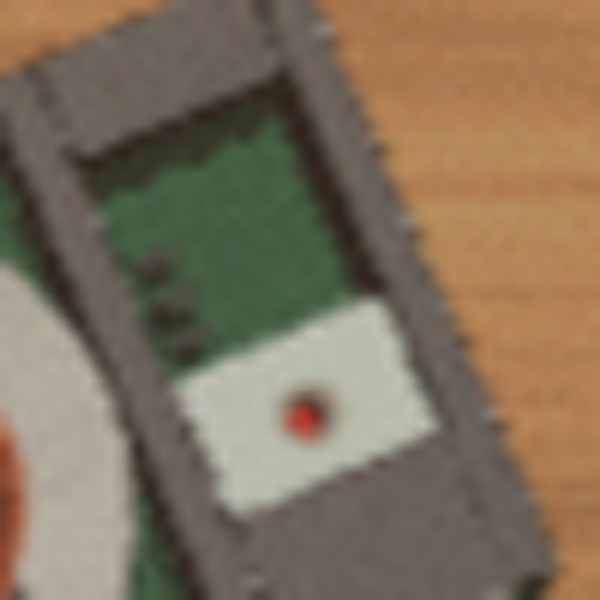

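Slide travel of about 52–53 mm (expected 52.7 mm horizontally). The tool stands upright in its block at its starting place, and the bowl, mug and jar are unmoved. Handing in.

```bash
python3 - <<'E'
from h import *
print(arm.hand_in())
E
```

```text
the job is handed in; nothing more can be done
None
```

The job is done and was handed in at about 25.4 s of the 72 s allowed; `arm.hand_in()` gave no verdict.

- **Press and push:** I took the orange pin tool from the wooden block, tilted it 6° to line up with the recess, and found the button about 17 mm down. I pressed it to about its hard stop (8–11 N) and pushed the slide in small steps until it would go no further.
- **Forces:** The largest readings on the scale were about 13 N down and 5–6 N sideways, not at the same moment, so well under the 30 N limit. Halfway through the first push the downward force dropped to about 7–8 N, so I pressed a little deeper. The slide never caught.
- **Slide position:** The last checks gave 52–53.5 mm of horizontal travel, against 52.7 mm expected at the stop. An extra 1 mm push at the end did not move the slide relative to the scale. It stayed out after I lifted the pin.
- **Tool back in its block:** It seated at the same height as at pick-up (TCP 85.5 mm) and stands upright. Its handle top is within about 1 mm of where it started.
- **Other things:** The bowl, mug and jar looked unmoved in the last pictures; I compared them by eye rather than measuring. The look-alike blocks and tools were not touched.
- **Disagreement:** The top and wrist cameras differed by about 3 mm on where things were, so I guided both insertions by watching the pin's tip against the hole in the wrist camera.

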